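Plug the open branch of a push-fit tee

ROBOT

A 6-joint arm with a two-finger parallel gripper is mounted at the origin on the work surface. World frame = base frame: x ahead of the robot, y to its left, z up, the work surface at z = 0. Lengths are in mm, angles in degrees, forces in N, time in s.
With the tool pointing down it reaches from about 300 to 850 mm from the base axis. Payload 4.2 kg.
Tool frame: the origin (TCP) lies between the finger pads; the fingertips stand 8 mm ahead of it and the grasp point (between the pads) lies 11 mm behind it; x points along the fingers, y is the direction in which the jaws open and shut, and the axes are right-handed (so a half turn about x gives the same grasp; the last joint's range is limited). The gripper opens to 91 mm and grips with 3 to 60 N. Pads are 32 mm wide; open, the fingers measure 118 mm over their backs; the gripper's body (76 mm by 178 mm) begins 60 mm behind the grasp point.
Start: joints at [-69.099, 18.312, 89.639, -0, 72.044, -1.146], TCP at [215.844, -532.967, 221.976] pointing down, gripper open.
Joint ranges: [-177.97, 177.97], [-48.28, 115.42], [12.27, 149.76], [-77.06, 257.06], [2.81, 150.46], [-146.56, 146.56]. Speed limits (degrees/s): [147.25, 147.25, 180, 180, 180, 180].

INTERFACE

Orientations are given as [roll, pitch, yaw] about the fixed x, y, z axes, in that order (R = Rz(yaw) Ry(pitch) Rx(roll)).
In Python, from workcell import env gives the robot as it stands.
- The arm moves only by the tool arm_command, never from a script. Its arguments are lists of equal length, an entry for each row: "slide": the shift along the tool's x, y, z in cm, a list of three; "turn": the turn, a rotation vector about the tool's x, y, z in rad, a list of three; "grip": the closure in counts, from 0 (fully open) to 255 (shut). A call has 1 to 20 rows; each row is the pose to reach, as a shift and turn from the pose commanded when the call began, along the tool's axes at that moment; what a row does not reach only later rows make up. A row lasts 1/12 s, in which the tool goes at most 41.7 mm and 7.16 degrees, less where a joint would pass 70% of its speed; a pose out of reach is approached as far as the arm can. A call with a gripper value outside its range is refused whole. The fingers move at their own pace and stop on an object; "newtons" is the grip in N (left out, the last holds). Time passes only in rows, so rows that repeat a pose let the fingers close. It gives the time, the measured TCP pose, the force and the opening at its end, in the units of the state.
- env.state(): the state, without advancing time (a new reading comes with each control period).
- env.grab_frame(name): name is "scene" or "side" or "wrist"; returns (picture, depth): 480x640x3 uint8, red, green, blue; 480x640 float32, mm along the optical axis (not along the pixel's ray), 0 where there is no reading.
- env.calibration(name): a dict with "K" (3x3 intrinsics, pixels), "camera_from_world" (4x4, takes a point from world to camera coordinates); the wrist camera has in their place "T_tool_cam" (4x4, takes a point from camera to tool coordinates, whose origin is the TCP and whose axes are the tool frame's). Camera axes: x right, y up, looking along -z (the intrinsics and any distortion apply to the point x, -y, -z); pixel columns grow to the right and rows downward; lengths in mm; the calibration is good to about 2 mm. A picture is of the moment at which its call begins: read the wrist's pose just before it. calibration takes no time and is no camera call.
- env.job_done(): hands the job in, once; it reports no verdict.
Trained networks look in the newest picture that a camera, given by its name, has taken for a name from the list of things; names that differ only in an ending like _2 or _b are one class to them, and where a whole thing is asked for, a point or a joint stands for the part that bears it (a point fixed in the world has none). Each returns a list of dicts, best first, with "p" (0 to 1); they miss things now and then, are a little off and sometimes report something else, mostly with a low value. They report only what shows in the picture. A call takes as long as a camera call.
- env.search_frame(camera, label): "point" ([x, y, z] in mm, in world coordinates, good to about 4 mm: the middle of the surface that is visible of it).
The state is a dict: "time_s": time; "qpos": joint angles; "qvel": joint speeds; "effort": joint torques, N m; "ee_pos": TCP position; "ee_rot": TCP orientation; "force": force on the tool from outside, world axes, zero at the start; "torque": the same for the moment, N m; "gripper_width": finger opening in mm.
Only numpy, scipy, OpenCV 4.12 (cv2) and the standard library are available. Lean on these libraries where they do the work, as an engineer would, in place of code of your own. Each camera call takes 0.05 s, during which the arm holds its last target.

TASK

The pipework in the vise is to be pressure tested: close the open upward branch of the push-fit tee with the brass test plug. Turn the plug over, start its spigot in the branch and push it straight down until it is fully home and locked, with the red release collar sprung back up, then let go. Leave the tube cutter, the elbow and the tube offcut where they are.

Things in the scene. Friction and masses are not known exactly. Their poses are not given: they have to be found in the camera images.
- plug_center (a point): brass test plug, 72 mm long, about 150 g: octagonal head and round spigot on one axis; it starts standing on its head on the bench, spigot up. This point is on the axis, 36 mm from either end. z runs from the head to the spigot tip (up at the start); x and y each face a flat of the head
- plug_head (a point): centre of the plug's head, 21 mm from plug_center towards the head end; axes as plug_center. Octagon 42 mm across flats (a flat every 45 degrees from x), 30 mm high, so 15 mm from this point to the head's end face. Laid on its side the plug lies steadily on a flat of the head, axis level and 21 mm above the bench, spigot clear of the bench
- plug_tip (a point): centre of the plug's spigot tip, 36 mm beyond plug_center; axes as plug_center. Spigot 28 mm in diameter and 42 mm long, with a locking groove 3 mm deep between 12.5 and 18 mm behind the tip; the last 3 mm taper to 24.5 mm diameter
- tee_mouth (a point): centre of the open mouth of the grey tee's upward branch, at the top of its red collar (39 mm outside diameter), 160 mm above the bench; z up, x across and y along the pipe. Bore 30 mm in diameter, straight down. Copper pipe: 28 mm, its axis 105 mm above the bench, tee sockets 44 mm; a stop end closes it 108 mm to the -y side
- tee_stop (a point): solid stop at the bottom of the bore, 37 mm below the mouth. The spigot slides in freely for about 21 mm (it stands there by itself), then meets the sprung teeth of the grab ring, which take 10 to 15 N to pass; they snap into the groove about 1.5 mm before the tip meets the stop and the plug is then locked. Home, 5 mm stay between head and collar
- vise_jaws (a point): on the top of the blue bench vise that holds the pipe, above the pipe's axis, 122 mm above the bench, 165 mm to the tee's +y side; axes as tee_mouth. The vise reaches 60 mm either way along y, 110 mm to +x and 150 mm to -x (its handle). Beyond it, 277 mm from the tee, a round pressure gauge reaches 195 mm above the bench
- collar (a joint): red release collar, in m: 0 up (at rest), growing to 0.003 as it goes down. It goes down by about 2 mm while the teeth are spread by the plug and springs back up when they lock in the groove; pressing it down by hand releases the plug
- cutter: red tube cutter lying on the bench, about 175 x 60 x 28 mm, origin under the middle of its red frame, black knob towards its -x; leave alone
- elbow: grey 22 mm push-fit elbow lying on the bench, 36 mm high, its two arms reach 64 mm along its +x and +y from the origin under the corner; leave alone
- offcut: copper tube offcut standing on end, 22 mm diameter, 85 mm high, origin under its centre; leave alone

How it is judged (in metres and radians):
At the end, for the whole second after the job is handed in: the plug's tip is more than 34.5 mm below the top of the tee's collar, within 4 mm of the branch axis and its own axis within 0.1 rad of it, the release collar has sprung back to within 0.9 mm of its top position (the teeth are in the groove), and the plug is at rest and let go (z of plug_tip in the frame of tee_mouth below -0.0345 m and horizontal distance between plug_tip and tee_mouth below 0.004 m and angle between the z axis of plug_center and the z axis of tee_mouth, either way round below 0.1 rad and value of joint collar below 0.0009 m and linear speed of plug below 0.02 m/s); the robot touches nothing.
It fails at once if the tube cutter, the elbow or the tube offcut is moved by more than 30 mm (distance of any of cutter, elbow, offcut from where it was at the start of the episode above 0.03 m).
It fails at once if the plug falls off the bench (height (world z) of plug_center below -0.05 m).
It also fails if it takes over 72 s, if anything falls off the work surface, if the arm or the gripper's body presses on something with over 40 N, if the wrist force passes 120 N, or if a joint passes its speed limit or range.

## Working session

There is one attempt and no reset: what is moved stays moved. The work goes in short steps, Python scripts to look and compute and a tool call to move; the robot and the scene stay as the last step left them, time stands still between calls to the robot, and variables do not carry over. Pictures are saved under pics/ and viewed, and the job is handed in when it is done.

Besides the shell and the picture viewer there is one more tool, called after ">>>" in YAML: its name, and indented under it one key for each argument. arm_command: Moves the arm, as the interface text tells. Its arguments: {"type":"object","properties":{"slide":{"type":"array","items":{"type":"array","items":{"type":"number"}}},"turn":{"type":"array","items":{"type":"array","items":{"type":"number"}}},"grip":{"type":"array","items":{"type":"number"}},"newtons":{"type":"number"}},"required":["slide","turn","grip"]}

```bash
mkdir -p pics; ls; cat > h.py <<'E'
import numpy as np, cv2
from scipy.spatial.transform import Rotation as R
from workcell import env
def save(n,p): cv2.imwrite('pics/'+n+'.png',p[:,:,::-1])
def cloud(name,depth,st=None):
    c=env.calibration(name);K=np.array(c["K"])
    v,u=np.mgrid[0:480,0:640]
    pts=cv2.undistortPoints(np.stack([u.ravel(),v.ravel()],1).astype(np.float64)[:,None],K,np.array(c.get("dist",c.get("distortion",np.zeros(5))),float)).reshape(480,640,2)
    P=np.stack([pts[...,0]*depth,-pts[...,1]*depth,-depth,np.ones_like(depth)],-1)
    if "camera_from_world" in c: M=np.linalg.inv(np.array(c["camera_from_world"]))
    else:
        T=np.eye(4);T[:3,:3]=R.from_euler('xyz',st["ee_rot"],degrees=True).as_matrix();T[:3,3]=st["ee_pos"];M=T@np.array(c["T_tool_cam"])
    return (P@M.T)[...,:3]
E
python3 - <<'E'
from h import *
print(env.state())
for n in ["scene","side","wrist"]:
    st=env.state();p,d=env.grab_frame(n);save(n+"0",p);np.save(n+"0.npy",d);c=env.calibration(n);print(n,c)
    for l in ["plug_center","tee_mouth","cutter","elbow","offcut"]:
        try: print(l,env.search_frame(n,l)[:2])
        except Exception as e: print(l,e)
E
```

```text
pics
{'time_s': 0.0, 'qpos': array([-6.91006845e+01,  1.83524570e+01,  8.97061725e+01, -2.38325622e-03,
        7.20430524e+01, -1.14704767e+00]), 'qvel': array([ 0.04154737,  0.00070965,  0.05518951,  0.08124676, -0.02032952,
        0.07577195]), 'effort': array([-4.60581814e-04, -4.12464559e+01, -2.31976086e+01,  7.27878464e-02,
        4.57396335e-02, -1.48074710e-04]), 'ee_pos': array([ 215.63530213, -532.5120744 ,  221.11366688]), 'ee_rot': array([-89.87049113,  89.89829293, 112.17660878]), 'force': array([0.24699491, 0.18830376, 1.0814021 ]), 'torque': array([ 0.00250188, -0.00923316, -0.00433702]), 'gripper_width': 90.91494773737021}
scene {'K': array([[444.54828713,   0.        , 316.57169423],
       [  0.        , 444.54828713, 239.62009762],
       [  0.        ,   0.        ,   1.        ]]), 'camera_from_world': array([[-1.61173021e-02,  9.99775572e-01, -1.37490809e-02,
         7.33682286e+01],
       [-8.33913288e-01, -5.85411743e-03,  5.51864438e-01,
         4.33413030e+02],
       [ 5.51660096e-01,  2.03601071e-02,  8.33820487e-01,
        -1.32094093e+03],
       
[... 1033 characters left out ...]
.0, 26.5], 'p': 0.88}, {'point': [485.3, 225.4, 107.2], 'p': 0.41}]
offcut [{'point': [656.0, -443.9, 54.1], 'p': 0.76}]
wrist {'K': array([[352.45925666,   0.        , 322.22731667],
       [  0.        , 352.45925666, 233.7873426 ],
       [  0.        ,   0.        ,   1.        ]]), 'T_tool_cam': array([[-6.09589106e-05,  2.65459532e-01, -9.64122001e-01,
        -1.63169341e+02],
       [ 9.99999876e-01,  4.93645052e-04,  7.26919222e-05,
        -1.79815552e-01],
       [ 4.95230819e-04, -9.64121877e-01, -2.65459529e-01,
        -7.50788782e+01],
       [ 0.00000000e+00,  0.00000000e+00,  0.00000000e+00,
         1.00000000e+00]])}
plug_center []
tee_mouth []
cutter []
elbow []
offcut []
```

View pics/scene0.png

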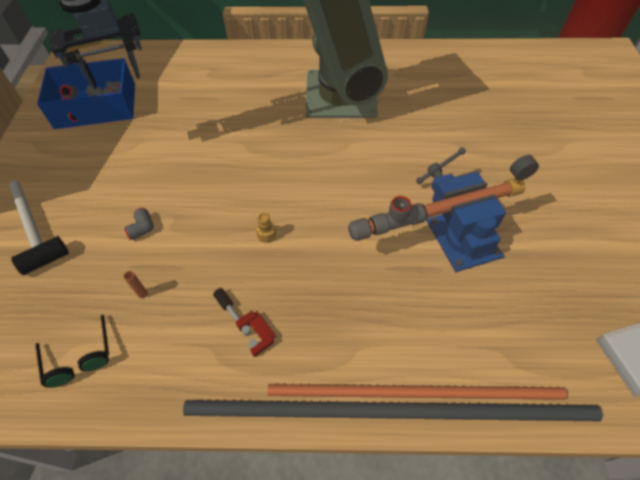

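View pics/side0.png

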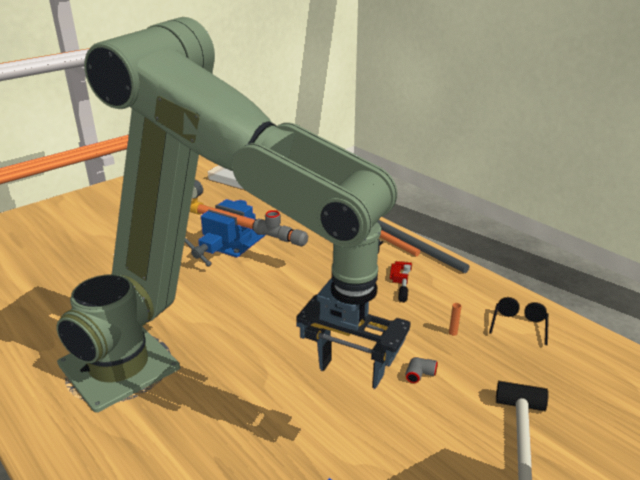

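```bash
python3 - <<'E'
from h import *
for n in ["scene","side"]:
    d=np.load(n+"0.npy");P=cloud(n,d)
    print(n,"table z",np.median(P[...,2][(abs(P[...,2])<15)&(d>0)]))
    X,Y,Z=P[...,0],P[...,1],P[...,2]
    def box(c,r,z0,z1):
        m=(d>0)&(abs(X-c[0])<r)&(abs(Y-c[1])<r)&(Z>z0)&(Z<z1); return P[m]
    for z0,z1 in [(64,85),(34,62),(24,33),(5,24)]:
        q=box((500,-190),50,z0,z1)
        if len(q): print("plug",z0,z1,len(q),q.mean(0),q.min(0),q.max(0))
    for z0,z1 in [(152,170),(135,152)]:
        q=box((500,245),60,z0,z1)
        if len(q): print("tee",z0,z1,len(q),q.mean(0),q.min(0),q.max(0),np.median(q,0))
E
```

```text
scene table z -0.14969060383901933
plug 64 85 115 [ 509.63377011 -182.72488519   69.45008022] [ 496.70094255 -196.8059432    64.14193165] [ 522.43257623 -169.55319865   74.937645  ]
plug 34 62 88 [ 518.38009006 -180.62873166   47.92532112] [ 504.96994728 -196.74047367   34.33393354] [ 528.64420337 -168.91741518   61.71666549]
plug 24 33 135 [ 516.17317162 -180.94123771   29.37102928] [ 488.98365208 -204.03345816   24.11894349] [ 531.26871162 -160.36817748   32.86762081]
plug 5 24 89 [ 523.34246793 -179.47257617   14.59013265] [ 499.93917361 -205.43407945    5.02049349] [ 531.11139199 -160.57415452   23.80528453]
side table z 0.2135505433226399
```

```bash
cat >> h.py <<'E'
def pose(st=None):
    st=st or env.state()
    return np.array(st["ee_pos"]),R.from_euler('xyz',st["ee_rot"],degrees=True).as_matrix()
def rel(p,Rt,st=None):
    p0,R0=pose(st)
    return np.round(R0.T@(np.array(p)-p0)/10,2),np.round(R.from_matrix(R0.T@Rt).as_rotvec(),4)
def frame(x,y):
    x=np.array(x,float);x/=np.linalg.norm(x);y=np.array(y,float);y-=x*(x@y);y/=np.linalg.norm(y)
    return np.stack([x,y,np.cross(x,y)],1)
E
python3 - <<'E'
from h import *
p,Rm=pose();print(np.round(Rm,3))
p=cv2.imread('pics/scene0.png')[:,:,::-1]
d=np.load("scene0.npy");P=cloud("scene",d)
hsv=cv2.cvtColor(np.ascontiguousarray(p),cv2.COLOR_RGB2HSV)
m=((hsv[...,0]<6)|(hsv[...,0]>174))&(hsv[...,1]>140)
m[:, :380]=0;m[:,420:]=0;m[:190]=0;m[225:]=0
print(m.sum()); q=P[m];print(q.mean(0),np.percentile(q,[5,50,95],axis=0))
big=cv2.resize(p[150:270,220:560],None,fx=2.3,fy=2.3,interpolation=cv2.INTER_CUBIC);save("crop0",big)
E
```

```text
[[ 0.     0.375 -0.927]
 [-0.    -0.927 -0.375]
 [-1.     0.     0.   ]]
71
[539.04106055 106.62049889 156.52831497] [[520.24370732  89.18835804 139.03919522]
 [540.67743826 107.02445091 158.60359784]
 [554.39276703 122.82632355 160.86469838]]
```

View pics/crop0.png

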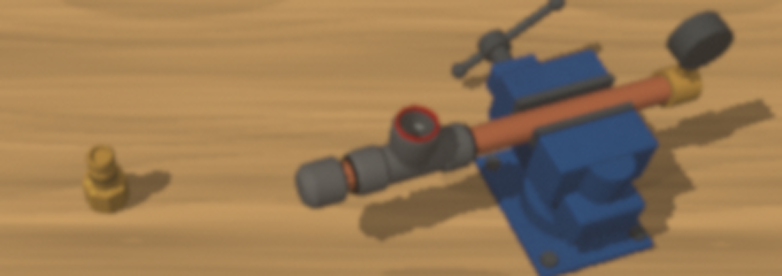

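```bash
python3 - <<'E'
from h import *
a=np.deg2rad(-19.6);r=[np.cos(a),np.sin(a),0]
print(rel([510,-182,200],frame([0,0,-1],r)))
a=np.deg2rad(11.2);r=[np.cos(a),np.sin(a),0]
print(rel([540,107,290],frame([0,0,-1],r)))
E
```

```text
(array([  2.2 , -21.49, -40.44]), array([-8.439e-01,  1.000e-04, -2.000e-04]))
(array([ -6.81, -47.15, -54.07]), array([-1.3815e+00,  1.0000e-04, -1.0000e-04]))
```

>>> arm_command:
  slide:
    - [0.2, -1.5, -2.9]
    - [0.3, -3.1, -5.8]
    - [0.5, -4.6, -8.7]
    - [0.6, -6.1, -11.6]
    - [0.8, -7.7, -14.4]
    - [0.9, -9.2, -17.3]
    - [1.1, -10.7, -20.2]
    - [1.3, -12.3, -23.1]
    - [1.4, -13.8, -26]
    - [1.6, -15.4, -28.9]
    - [1.7, -16.9, -31.8]
    - [1.9, -18.4, -34.7]
    - [2.0, -20, -37.6]
    - [2.2, -21.5, -40.4]
    - [2.2, -21.5, -40.4]
    - [2.2, -21.5, -40.4]
  turn:
    - [-0.06, 0, 0]
    - [-0.12, 0, 0]
    - [-0.18, 0, 0]
    - [-0.24, 0, 0]
    - [-0.3, 0, 0]
    - [-0.36, 0, 0]
    - [-0.42, 0, 0]
    - [-0.48, 0, 0]
    - [-0.54, 0, 0]
    - [-0.6, 0, 0]
    - [-0.66, 0, 0]
    - [-0.72, 0, 0]
    - [-0.78, 0, 0]
    - [-0.844, 0, 0]
    - [-0.844, 0, 0]
    - [-0.844, 0, 0]
  grip: [0, 0, 0, 0, 0, 0, 0, 0, 0, 0, 0, 0, 0, 0, 0, 0]

```text
time_s: 2.23
ee_pos: [510.2, -180.9, 199.7]
ee_rot: [-47.3, 90.0, -156.8]
force: [0.1, -1.5, 0.4]
gripper_width: 91.2
```

```bash
python3 - <<'E'
from h import *
st=env.state();print(st["time_s"],st["qpos"],st["ee_pos"],st["ee_rot"]);p,d=env.grab_frame("wrist");save("w1",p);P=cloud("wrist",d,st)
X,Y,Z=P[...,0],P[...,1],P[...,2]
m=(d>0)&(abs(X-510)<50)&(abs(Y+182)<50)
for z0,z1 in [(68,80),(45,66),(27,33),(5,26),(-5,4)]:
    q=P[m&(Z>z0)&(Z<z1)]
    print(z0,z1,len(q),q.mean(0),q.min(0),q.max(0))
q=P[m&(Z>69)];print(cv2.minEnclosingCircle(q[:,:2].astype(np.float32)))
q=P[m&(Z>26.5)&(Z<33)];print(cv2.minEnclosingCircle(q[:,:2].astype(np.float32)),cv2.minAreaRect(q[:,:2].astype(np.float32)))
E
```

```text
2.2333 [-2.07296535e+01  1.61854889e+01  9.60743088e+01 -2.56329169e-02
  6.77648018e+01 -1.27401677e+00] [ 510.18553    -180.93390203  199.6972013 ] [ -47.31592836   89.96582402 -156.76186022]
68 80 671 [ 507.19192035 -180.64805577   70.52385685] [ 493.44310637 -195.09851275   68.00512701] [ 520.89706958 -167.1620272    74.43985908]
45 66 149 [ 510.93035646 -170.7742328    54.44814168] [ 494.69599955 -183.72122276   45.366969  ] [ 521.11831927 -166.83166893   65.83735521]
27 33 626 [ 509.93229595 -173.56466852   30.32682241] [ 485.50855623 -199.9302261    27.02524808] [ 528.96715116 -159.20108069   32.90819088]
5 26 124 [ 512.82727876 -164.14151917   16.09594356] [ 488.61303846 -176.63865757    5.06143986] [ 529.11768099 -158.82993992   25.99988542]
-5 4 7117 [ 5.12108684e+02 -1.78756677e+02  3.24370258e-01] [ 460.00026772 -231.97537659   -2.37141309] [ 559.9944702  -132.02239141    3.96976962]
((503.19781494140625, -179.31768798828125), 63.78254318237305)
((507.292724609375, -180.9822998046875), 22.56316375732422) ((507.59088134765625, -178.80108642578125), (37.601341247558594, 42.15193557739258), 78.0746841430664)
```

View pics/w1.png

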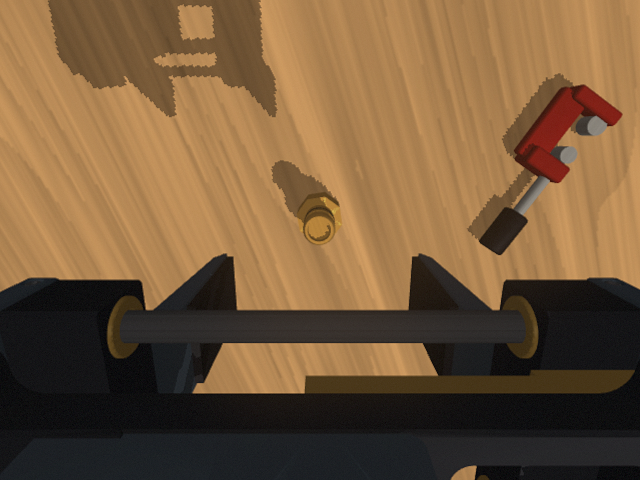

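```bash
cat >> h.py <<'E'
def tilt(az,th):
    a=np.deg2rad(az);r=np.array([np.cos(a),np.sin(a),0]);u=np.array([-r[1],r[0],0]);t=np.deg2rad(th)
    return frame(np.sin(t)*u-np.cos(t)*np.array([0,0,1]),r)
E
python3 - <<'E'
from h import *
F=tilt(-19.6,-60);t=F[:,0];ax=np.array([507.2,-181,53])
print(t, rel(ax+3*t-120*t+[0,0,40],F))
E
```

```text
[-0.29050958 -0.81584569 -0.5       ] (array([  4.82,  -0.24, -10.14]), array([ 0.0011, -1.0466, -0.    ]))
```

>>> arm_command:
  slide:
    - [0.4, 0, -0.9]
    - [0.8, 0, -1.9]
    - [1.2, 0, -2.8]
    - [1.6, -0.1, -3.7]
    - [2, -0.1, -4.6]
    - [2.4, -0.1, -5.5]
    - [2.8, -0.1, -6.4]
    - [3.3, -0.2, -7.3]
    - [3.8, -0.2, -8.3]
    - [4.3, -0.2, -9.2]
    - [4.8, -0.2, -10.1]
    - [4.8, -0.2, -10.1]
    - [4.8, -0.2, -10.1]
  turn:
    - [0, -0.095, 0]
    - [0, -0.19, 0]
    - [0, -0.285, 0]
    - [0, -0.38, 0]
    - [0, -0.475, 0]
    - [0, -0.57, 0]
    - [0, -0.665, 0]
    - [0, -0.76, 0]
    - [0, -0.855, 0]
    - [0, -0.95, 0]
    - [0, -1.047, 0]
    - [0, -1.047, 0]
    - [0, -1.047, 0]
  grip: [0, 0, 0, 0, 0, 0, 0, 0, 0, 0, 0, 0, 0]

```text
time_s: 3.37
ee_pos: [541.4, -86.7, 150.7]
ee_rot: [-0.2, 30.0, -109.7]
force: [0.2, 0.4, 0.9]
gripper_width: 91.5
```

```bash
python3 - <<'E'
from h import *
st=env.state();print(st["time_s"],st["qpos"],st["ee_pos"],st["ee_rot"],st["force"]);p,d=env.grab_frame("wrist");save("w2",p)
F=tilt(-19.6,-60);t=F[:,0];ax=np.array([507.2,-181,53])
print(pose(st)[1].T@F)
print(rel(ax+3*t,F,st))
E
```

```text
3.3667 [ 14.82858785  37.94865932  93.06304718 -45.59665863  92.45818694
  51.34259878] [541.3604698  -86.71537814 150.69707266] [  -0.17889263   29.95695518 -109.7004897 ] [0.17551584 0.36989451 0.92015487]
[[ 9.99998564e-01 -1.51955890e-03  7.50607444e-04]
 [ 1.52124085e-03  9.99996322e-01 -2.24532487e-03]
 [-7.47192780e-04  2.24646350e-03  9.99997198e-01]]
(array([13.87, -0.03, -3.46]), array([0.0022, 0.0007, 0.0015]))
```

View pics/w2.png

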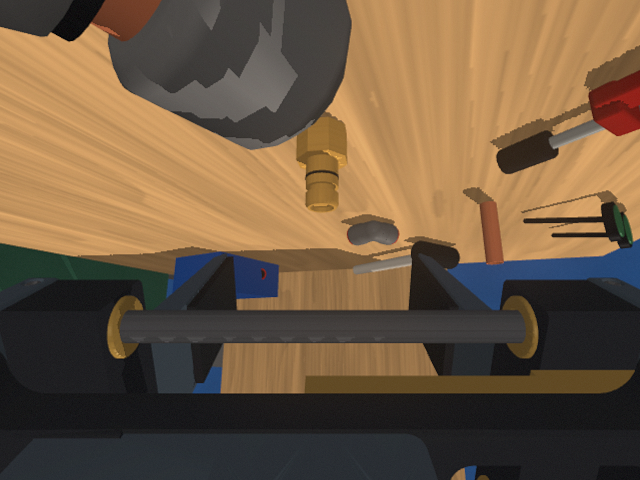

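```bash
cat >> h.py <<'E'
def tiltr(az,th):  # th>0 points outward, y=left tangent
    a=np.deg2rad(az);r=np.array([np.cos(a),np.sin(a),0]);u=np.array([-r[1],r[0],0]);t=np.deg2rad(th)
    return frame(np.sin(t)*r-np.cos(t)*np.array([0,0,1]),u)
E
python3 - <<'E'
from h import *
F=tiltr(-19.6,45);t=F[:,0];ax=np.array([507.2,-181,53])
print(rel([490,-175,210],tilt(-19.6,0)))
# next from there
st=dict(ee_pos=np.array([490,-175,210.]),ee_rot=R.from_matrix(tilt(-19.6,0)).as_euler('xyz',degrees=True))
for f,p in [(tiltr(-19.6,0),[490,-175,210]),(F,ax+2*t-100*t)]: print(rel(p,f,st))
E
```

```text
(array([ 5.75, -1.9 , 10.01]), array([-9.0000e-04,  1.0466e+00,  8.0000e-04]))
(array([0., 0., 0.]), array([-1.5708,  0.    , -0.    ]))
(array([ 8.77, -5.11, -0.01]), array([-1.4822, -0.6139,  0.6139]))<sys>:0: UserWarning: Gimbal lock detected. Setting third angle to zero since it is not possible to uniquely determine all angles.
```

>>> arm_command:
  slide:
    - [0.5, -0.2, 1]
    - [1, -0.4, 2]
    - [1.5, -0.6, 3]
    - [2, -0.7, 4]
    - [2.6, -0.9, 5]
    - [3.2, -1.1, 6]
    - [3.8, -1.3, 7]
    - [4.4, -1.5, 8]
    - [5, -1.7, 9]
    - [5.7, -1.9, 10]
    - [5.7, -1.9, 10]
  turn:
    - [0, 0.1, 0]
    - [0, 0.21, 0]
    - [0, 0.32, 0]
    - [0, 0.42, 0]
    - [0, 0.53, 0]
    - [0, 0.63, 0]
    - [0, 0.74, 0]
    - [0, 0.84, 0]
    - [0, 0.95, 0]
    - [0, 1.047, 0]
    - [0, 1.047, 0]
  grip: [0, 0, 0, 0, 0, 0, 0, 0, 0, 0, 0]

```text
time_s: 4.33
ee_pos: [488.1, -179.8, 214.5]
ee_rot: [92.5, 89.5, -17.7]
force: [-0.5, -1.3, 0.7]
gripper_width: 91.3
```

>>> arm_command:
  slide:
    - [0, 0, 0]
    - [0, 0, 0]
    - [0, 0, 0]
    - [0, 0, 0]
    - [0, 0, 0]
    - [0, 0, 0]
    - [0, 0, 0]
    - [0, 0, 0]
    - [0, 0, 0]
    - [0, 0, 0]
    - [0, 0, 0]
    - [0, 0, 0]
    - [0, 0, 0]
    - [0, 0, 0]
  turn:
    - [-0.12, 0, 0]
    - [-0.24, 0, 0]
    - [-0.36, 0, 0]
    - [-0.48, 0, 0]
    - [-0.6, 0, 0]
    - [-0.72, 0, 0]
    - [-0.84, 0, 0]
    - [-0.96, 0, 0]
    - [-1.08, 0, 0]
    - [-1.2, 0, 0]
    - [-1.32, 0, 0]
    - [-1.44, 0, 0]
    - [-1.571, 0, 0]
    - [-1.571, 0, 0]
  grip: [0, 0, 0, 0, 0, 0, 0, 0, 0, 0, 0, 0, 0, 0]

```text
time_s: 5.5
ee_pos: [489.6, -174.2, 211.7]
ee_rot: [-17.3, 89.8, -36.8]
force: [0.3, -0.2, 0.4]
gripper_width: 91.2
```

```bash
python3 - <<'E'
from h import *
st=env.state();print(st["time_s"],st["qpos"],st["ee_pos"])
F=tiltr(-19.6,45);t=F[:,0];ax=np.array([507.2,-181,53])
print(rel(ax+2*t-100*t,F,st))
p,d=env.grab_frame("wrist");save("w3",p)
E
```

```text
5.5 [-2.08184233e+01  1.36475755e+01  9.78111383e+01 -5.79484846e-02
  6.83533690e+01 -9.12568978e+01] [ 489.6393919  -174.20301633  211.72611045]
(array([ 8.93, -0.04, -5.08]), array([ 1.400e-03, -7.821e-01,  5.000e-04]))
```

View pics/w3.png

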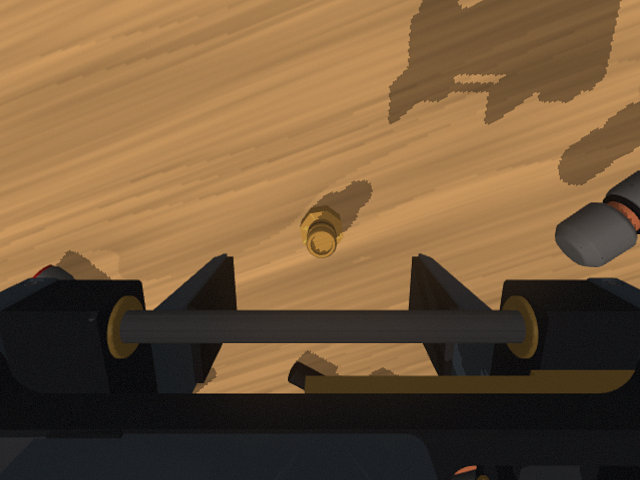

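>>> arm_command:
  slide:
    - [1, 0, -0.6]
    - [2, 0, -1.2]
    - [3, 0, -1.8]
    - [4, 0, -2.4]
    - [5, 0, -3]
    - [6, 0, -3.6]
    - [7, 0, -4.2]
    - [8, 0, -4.7]
    - [8.9, 0, -5.1]
    - [8.9, 0, -5.1]
    - [8.9, 0, -5.1]
  turn:
    - [0, -0.09, 0]
    - [0, -0.18, 0]
    - [0, -0.27, 0]
    - [0, -0.36, 0]
    - [0, -0.45, 0]
    - [0, -0.54, 0]
    - [0, -0.63, 0]
    - [0, -0.71, 0]
    - [0, -0.782, 0]
    - [0, -0.782, 0]
    - [0, -0.782, 0]
  grip: [0, 0, 0, 0, 0, 0, 0, 0, 0, 0, 0]

```text
time_s: 6.47
ee_pos: [440.0, -157.4, 165.6]
ee_rot: [0.6, 48.4, -19.2]
force: [0.9, 0.4, 0.7]
gripper_width: 91.1
```

```bash
python3 - <<'E'
from h import *
st=env.state();print(st["time_s"],st["qpos"],st["ee_pos"],st["force"])
F=tiltr(-19.6,45);t=F[:,0];ax=np.array([507.2,-181,53])
print(rel(ax+2*t,F,st))
p,d=env.grab_frame("wrist");save("w4",p)
q,d=env.grab_frame("side");save("s4",q)
E
```

```text
6.4667 [ -22.74122324   -1.7070569   138.47787737   53.82719466    2.90228432
 -145.88017675] [ 439.9672718  -157.42362553  165.60133244] [0.92604745 0.43771357 0.70245557]
(array([13.35, -0.04, -2.13]), array([-0.0047, -0.0599, -0.0044]))
```

View pics/w4.png

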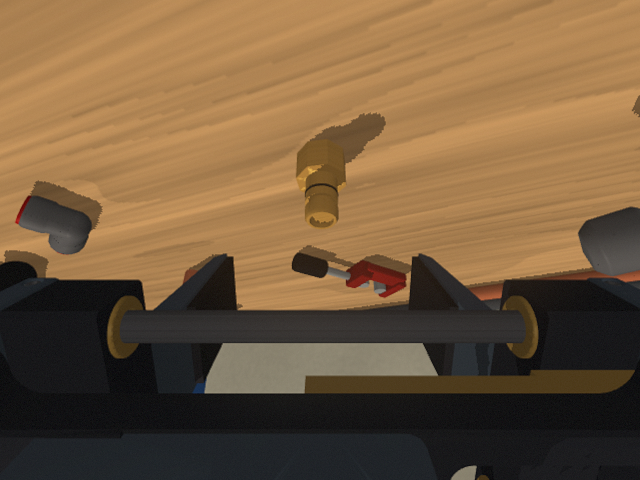

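View pics/s4.png

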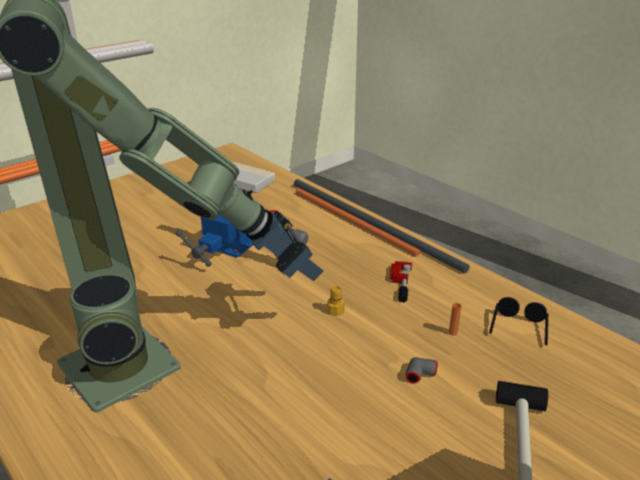

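```bash
python3 - <<'E'
from h import *
F=tiltr(-19.6,28);t=F[:,0];ax=np.array([507.2,-181,51])
# commanded pose is not measured: commanded = previous target (45deg)
F0=tiltr(-19.6,45);p0=ax+[0,0,2]-98*F0[:,0]
p=ax+2*t-100*t
print(p,F0.T@(p-p0)/10, R.from_matrix(F0.T@F).as_rotvec(), rel(p,F))
E
```

```text
[ 463.85761991 -165.56647268  137.5288641 ] [ 5.69634748e-01 -1.24811153e-15  2.72382135e+00] [5.07335590e-18 2.96705973e-01 2.77071665e-18] (array([ 3.82, -0.  ,  0.07]), array([-0.0063,  0.2365, -0.0057]))
```

>>> arm_command:
  slide:
    - [0.5, 0, 0.6]
    - [0.5, 0, 1.3]
    - [0.6, 0, 2]
    - [0.6, 0, 2.7]
    - [0.6, 0, 2.7]
    - [0.6, 0, 2.7]
  turn:
    - [0, 0.08, 0]
    - [0, 0.16, 0]
    - [0, 0.24, 0]
    - [0, 0.3, 0]
    - [0, 0.3, 0]
    - [0, 0.3, 0]
  grip: [0, 0, 0, 0, 0, 0]

```text
time_s: 7.07
ee_pos: [468.7, -169.0, 182.5]
ee_rot: [-0.1, 65.3, -19.6]
force: [2.0, -0.4, 1.1]
gripper_width: 91.3
```

```bash
python3 - <<'E'
from h import *
st=env.state();print(st["time_s"],st["qpos"],st["ee_pos"],st["force"])
F=tiltr(-19.6,28);t=F[:,0];ax=np.array([507.2,-181,51])
print(rel(ax+2*t,F,st))
p,d=env.grab_frame("wrist");save("w5",p);P=cloud("wrist",d,st)
m=(d>0)&(abs(P[...,0]-507)<50)&(abs(P[...,1]+181)<50)
q=P[m&(P[...,2]>69)&(P[...,2]<75)];print(len(q),q.min(0),q.max(0))
q=P[m&(P[...,2]>27)&(P[...,2]<32)];print(len(q),q.min(0),q.max(0))
E
```

```text
7.0667 [-21.74820153   2.66361785 120.84472631   1.70913895  31.85477749
 -93.49593498] [ 468.65156428 -169.02168143  182.47023314] [ 1.99437225 -0.3698762   1.1492177 ]
(array([13.83,  0.17, -1.81]), array([ 0.0016, -0.0582, -0.0001]))
455 [ 492.19062069 -194.59541323   69.03252296] [ 518.4826256  -167.31581959   73.80742522]
736 [ 484.086328   -202.41695797   27.00635242] [ 525.40227032 -159.13688075   31.97039877]
```

View pics/w5.png

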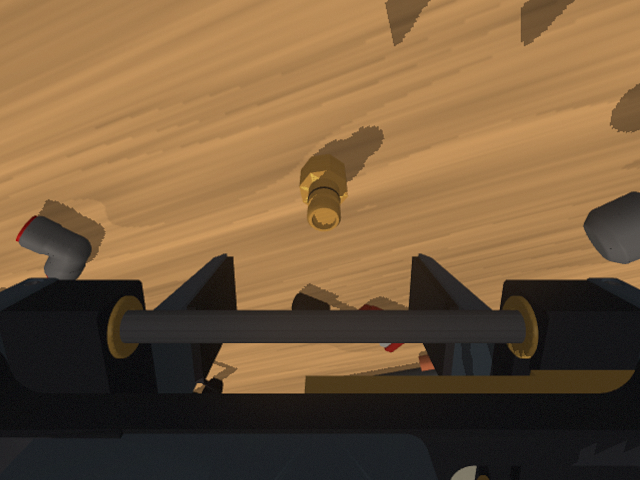

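>>> arm_command:
  slide:
    - [1.5, 0.2, -0.6]
    - [3, 0.2, -1.2]
    - [4.5, 0.2, -1.85]
    - [6, 0.2, -1.9]
    - [7.5, 0.2, -1.9]
    - [9, 0.2, -1.9]
    - [10.5, 0.2, -1.9]
    - [12, 0.2, -1.9]
    - [13.2, 0.2, -1.9]
    - [13.8, 0.2, -1.9]
    - [13.8, 0.2, -1.9]
    - [13.8, 0.2, -1.9]
  turn:
    - [0, -0.02, 0]
    - [0, -0.04, 0]
    - [0, -0.058, 0]
    - [0, -0.058, 0]
    - [0, -0.058, 0]
    - [0, -0.058, 0]
    - [0, -0.058, 0]
    - [0, -0.058, 0]
    - [0, -0.058, 0]
    - [0, -0.058, 0]
    - [0, -0.058, 0]
    - [0, -0.058, 0]
  grip: [0, 0, 0, 0, 0, 0, 0, 0, 0, 0, 0, 0]

```text
time_s: 8.12
ee_pos: [499.3, -175.5, 43.5]
ee_rot: [0.5, 62.5, -19.0]
force: [-0.7, 0.6, -0.1]
gripper_width: 91.5
```

```bash
python3 - <<'E'
from h import *
st=env.state();print(st["time_s"],st["qpos"],st["ee_pos"],st["force"])
F=tiltr(-19.6,28);t=F[:,0];ax=np.array([506,-181,51])
print(rel(ax+2*t,F,st))
p,d=env.grab_frame("wrist");save("w6",p)
E
```

```text
8.1167 [ -21.25005555   17.94001083  130.68381244   14.7826163     4.05595195
 -106.21502394] [ 499.27302598 -175.47352373   43.47128417] [-0.67923891  0.61809169 -0.14419002]
(array([-0.09, -0.29,  1.08]), array([ 0.    , -0.0092, -0.0048]))
```

View pics/w6.png

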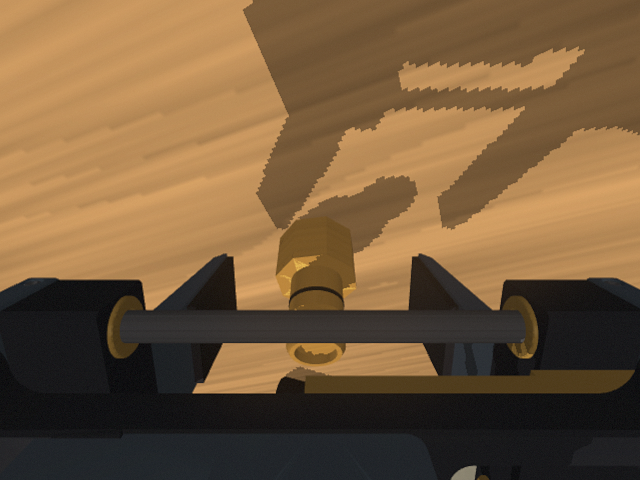

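>>> arm_command:
  slide:
    - [0, -0.1, 0.3]
    - [0, -0.2, 0.6]
    - [-0.1, -0.2, 1]
    - [-0.1, -0.2, 1]
    - [-0.1, -0.2, 1]
  turn:
    - [0, 0.03, 0]
    - [0, 0.07, 0]
    - [0, 0.1, 0]
    - [0, 0.1, 0]
    - [0, 0.1, 0]
  grip: [0, 0, 0, 0, 0]

```text
time_s: 8.58
ee_pos: [508.6, -180.7, 50.6]
ee_rot: [0.7, 68.0, -18.8]
force: [0.5, -0.1, -0.7]
gripper_width: 91.5
```

```bash
python3 - <<'E'
from h import *
st=env.state();print(st["time_s"],st["qpos"],st["ee_pos"],st["force"])
F=tiltr(-19.6,22);t=F[:,0];ax=np.array([506,-181,51])
print(rel(ax+2*t,F,st))
E
```

```text
8.5833 [-21.36159685  18.27569442 124.62860788   3.66595637  15.17590287
 -95.2329705 ] [ 508.58007273 -180.67982254   50.56947875] [ 0.54786444 -0.10778727 -0.70331546]
(array([ 0.07, -0.12, -0.2 ]), array([ 0.0011, -0.0006, -0.0052]))
```

>>> arm_command:
  slide:
    - [0, 0, -0.2]
    - [0, 0, -0.2]
    - [0, 0, -0.2]
    - [0, 0, -0.2]
    - [0, 0, -0.2]
    - [0, 0, -0.2]
    - [0, 0, -0.2]
    - [0, 0, -0.2]
    - [0, 0, -0.2]
    - [0, 0, -0.2]
  turn:
    - [0, 0, 0]
    - [0, 0, 0]
    - [0, 0, 0]
    - [0, 0, 0]
    - [0, 0, 0]
    - [0, 0, 0]
    - [0, 0, 0]
    - [0, 0, 0]
    - [0, 0, 0]
    - [0, 0, 0]
  grip: [255, 255, 255, 255, 255, 255, 255, 255, 255, 255]
  newtons: 40

```text
time_s: 9.42
ee_pos: [506.8, -180.0, 49.1]
ee_rot: [0.7, 68.2, -18.8]
force: [0.0, 1.1, -1.1]
gripper_width: 27.4
```

```bash
python3 - <<'E'
from h import *
st=env.state();print(st["time_s"],st["qpos"],st["ee_pos"],st["force"],st["gripper_width"])
p0,R0=pose(st)
ax=np.array([506,-181.,0])
# plug axis point in tool frame, and plan: lift, translate, rotate to -68
pc=R0.T@(np.array([506,-181,36])-p0);zc=R0.T@[0,0,1];print("plug center in tool",pc,"axis",zc)
np.save("g1.npy",np.stack([pc,zc]))
az=-22.
for th,pl in [(22-45,[440,-178,130]),(-68,[440,-178,80]),(-68,[440,-178,22.5])]:
    F=tiltr(az,th); print(th,rel(np.array(pl)-F@pc,F,st), np.array(pl)-F@pc, F@zc)
E
```

```text
9.4167 [-21.36507842  18.31734801 124.84901325   3.69519305  15.04983093
 -95.2717337 ] [ 506.79460151 -180.01782436   49.09034   ] [ 0.02971405  1.11090663 -1.10761377] 27.375996252109616
plug center in tool [11.98918709 -1.24927219 -5.25849538] axis [-0.92826712  0.00448675  0.37188711]
-23 (array([-10.36,  -1.91,  -1.67]), array([ 0.0461,  0.7822, -0.0041])) [ 449.29942954 -180.40982997  138.98144707] [ 0.65537018 -0.25994763  0.70916652]
-68 (array([-4.72, -1.95, -3.55]), array([0.0478, 1.5675, 0.015 ])) [ 452.60115779 -181.74381477   79.61563652] [ 0.92885132 -0.37044118  0.00292726]
-68 (array([ 0.62, -1.98, -5.69]), array([0.0478, 1.5675, 0.015 ])) [ 452.60115779 -181.74381477   22.11563652] [ 0.92885132 -0.37044118  0.00292726]
```

>>> arm_command:
  slide:
    - [-2.5, 0, 1]
    - [-5, -0.2, 1.5]
    - [-7, -0.5, 1.3]
    - [-8.5, -0.8, 0.6]
    - [-9.5, -1.2, -0.3]
    - [-10.2, -1.6, -1.1]
    - [-10.4, -1.9, -1.7]
    - [-10.3, -1.9, -1.9]
    - [-10.1, -1.9, -2.2]
    - [-9.6, -1.9, -2.5]
    - [-9, -1.9, -2.8]
    - [-8.2, -1.9, -3]
    - [-7.2, -1.9, -3.2]
    - [-6, -1.9, -3.4]
    - [-4.7, -1.9, -3.5]
    - [-4.7, -1.9, -3.5]
    - [-4.7, -1.9, -3.5]
  turn:
    - [0, 0, 0]
    - [0, 0.11, 0]
    - [0.01, 0.22, 0]
    - [0.01, 0.34, 0]
    - [0.02, 0.46, 0]
    - [0.03, 0.58, 0]
    - [0.04, 0.7, 0]
    - [0.05, 0.82, 0]
    - [0.05, 0.94, 0]
    - [0.05, 1.06, 0]
    - [0.05, 1.18, 0.01]
    - [0.05, 1.3, 0.01]
    - [0.05, 1.4, 0.01]
    - [0.05, 1.5, 0.015]
    - [0.05, 1.567, 0.015]
    - [0.05, 1.567, 0.015]
    - [0.05, 1.567, 0.015]
  grip: [255, 255, 255, 255, 255, 255, 255, 255, 255, 255, 255, 255, 255, 255, 255, 255, 255]

```text
time_s: 10.83
ee_pos: [453.0, -181.3, 77.7]
ee_rot: [-180.0, 21.9, 157.9]
force: [0.7, 0.8, 0.5]
gripper_width: 27.0
```

```bash
python3 - <<'E'
from h import *
st=env.state();print(st["time_s"],st["qpos"],st["ee_pos"],st["force"],st["gripper_width"])
p0,R0=pose(st);pc,zc=np.load("g1.npy");print("plug est",p0+R0@pc,R0@zc)
F=tiltr(-22,-68);pl=[440,-178,22.5];print(rel(np.array(pl)-F@pc,F,st))
for n in ["wrist","side"]:
    p,d=env.grab_frame(n);save(n+"7",p)
E
```

```text
10.8333 [-22.75039986  54.77746098  74.17420951  -0.69792368 119.15532919
 -90.54953769] [ 453.0238507  -181.28173761   77.71197754] [0.67726259 0.83362755 0.50290527] 27.046803881251616
plug est [ 440.43048446 -177.5145234    78.12220409] [ 0.92816331 -0.37217183  0.00100298]
(array([ 2.09, -0.06,  5.15]), array([-0.0012, -0.0019, -0.0015]))
```

View pics/wrist7.png

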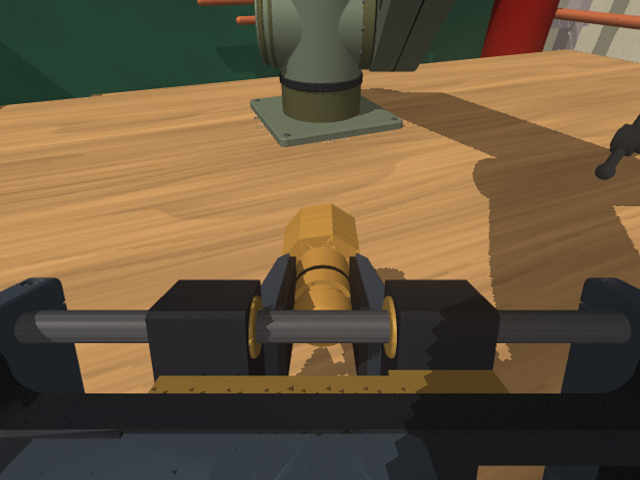

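View pics/side7.png

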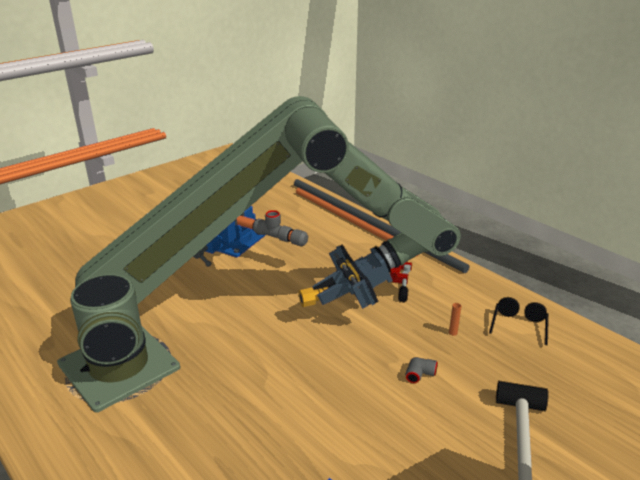

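>>> arm_command:
  slide:
    - [0.4, 0, 1]
    - [0.8, 0, 2]
    - [1.2, 0, 3]
    - [1.5, 0, 3.8]
    - [1.75, 0, 4.3]
    - [1.9, 0, 4.7]
    - [2, 0, 4.9]
    - [2.05, 0, 5.05]
    - [2.05, 0, 5.05]
    - [2.05, 0, 5.05]
  turn:
    - [0, 0, 0]
    - [0, 0, 0]
    - [0, 0, 0]
    - [0, 0, 0]
    - [0, 0, 0]
    - [0, 0, 0]
    - [0, 0, 0]
    - [0, 0, 0]
    - [0, 0, 0]
    - [0, 0, 0]
  grip: [255, 255, 255, 255, 255, 255, 255, 255, 255, 255]

```text
time_s: 11.77
ee_pos: [453.3, -181.5, 25.3]
ee_rot: [-180.0, 22.0, 157.9]
force: [-0.2, 0.7, -0.4]
gripper_width: 27.0
```

```bash
python3 - <<'E'
from h import *
st=env.state();print(st["time_s"],st["qpos"],st["ee_pos"],st["force"],st["gripper_width"])
p0,R0=pose(st);pc,zc=np.load("g1.npy");print("plug est",p0+R0@pc,R0@zc)
F=tiltr(-22,-68);pl=[440,-178,21];print(rel(np.array(pl)-F@pc,F,st))
E
```

```text
11.7667 [-22.75615965  58.35970152  74.58778338  -0.67559287 115.01409519
 -90.49378085] [ 453.28569202 -181.46166957   25.25685111] [-0.16556774  0.66970378 -0.44001228] 27.01785581105543
plug est [ 440.69165586 -177.69322755   25.63389191] [ 0.9281336  -0.37223037  0.00354526]
(array([ 0.22, -0.05,  0.41]), array([-0.0013,  0.0006, -0.0015]))
```

>>> arm_command:
  slide:
    - [0.05, 0, 0.1]
    - [0.1, 0, 0.2]
    - [0.13, 0, 0.3]
    - [0.13, 0, 0.3]
    - [0.13, 0, 0.3]
  turn:
    - [0, 0, 0]
    - [0, 0, 0]
    - [0, 0, 0]
    - [0, 0, 0]
    - [0, 0, 0]
  grip: [255, 255, 255, 255, 255]

```text
time_s: 12.18
ee_pos: [453.1, -181.4, 22.4]
ee_rot: [-180.0, 22.0, 157.9]
force: [0.6, 0.1, 0.9]
gripper_width: 27.0
```

>>> arm_command:
  slide:
    - [0, 0, 0]
    - [0, 0, 0]
    - [0, 0, 0]
    - [0, 0, 0]
    - [0, 0, 0]
    - [0, 0, 0]
  turn:
    - [0, 0, 0]
    - [0, 0, 0]
    - [0, 0, 0]
    - [0, 0, 0]
    - [0, 0, 0]
    - [0, 0, 0]
  grip: [160, 150, 140, 120, 120, 120]

```text
time_s: 12.68
ee_pos: [453.1, -181.4, 21.8]
ee_rot: [-180.0, 22.0, 157.9]
force: [-0.1, 0.1, -0.6]
gripper_width: 48.3
```

```bash
python3 - <<'E'
from h import *
st=env.state();print(st["time_s"],st["ee_pos"],st["force"],st["gripper_width"])
p,d=env.grab_frame("wrist");save("w8",p)
E
```

```text
12.6833 [ 453.08609763 -181.37374952   21.77763119] [-0.12580532  0.11286914 -0.61873342] 48.26636568846259
```

View pics/w8.png

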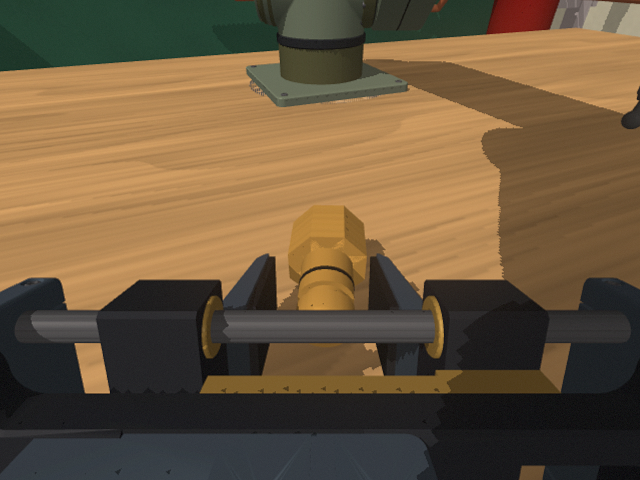

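```bash
python3 - <<'E'
from h import *
print(rel([453,-181,120],tiltr(-22,-68)),rel([425,-172,170],tiltr(-22,0)))
E
```

```text
(array([-3.66,  0.03, -9.11]), array([-0.0013,  0.0003, -0.0015])) (array([ -2.82,  -0.2 , -14.85]), array([-2.0000e-03, -1.1865e+00, -5.0000e-04]))
```

>>> arm_command:
  slide:
    - [0, 0, 0]
    - [0, 0, 0]
    - [-0.7, 0, -1.8]
    - [-1.8, 0, -4.5]
    - [-2.9, 0, -7.2]
    - [-3.7, 0, -9.1]
    - [-3.6, 0, -10]
    - [-3.5, 0, -11]
    - [-3.4, 0, -12]
    - [-3.3, 0, -13]
    - [-3.1, -0.1, -14]
    - [-3, -0.2, -14.5]
    - [-2.8, -0.2, -14.9]
    - [-2.8, -0.2, -14.9]
    - [-2.8, -0.2, -14.9]
    - [-2.8, -0.2, -14.9]
    - [-2.8, -0.2, -14.9]
  turn:
    - [0, 0, 0]
    - [0, 0, 0]
    - [0, 0, 0]
    - [0, 0, 0]
    - [0, 0, 0]
    - [0, -0.11, 0]
    - [0, -0.22, 0]
    - [0, -0.33, 0]
    - [0, -0.45, 0]
    - [0, -0.57, 0]
    - [0, -0.69, 0]
    - [0, -0.81, 0]
    - [0, -0.93, 0]
    - [0, -1.05, 0]
    - [0, -1.187, 0]
    - [0, -1.187, 0]
    - [0, -1.187, 0]
  grip: [60, 0, 0, 0, 0, 0, 0, 0, 0, 0, 0, 0, 0, 0, 0, 0, 0]

```text
time_s: 14.15
ee_pos: [423.0, -171.2, 172.1]
ee_rot: [-59.1, 90.0, -81.2]
force: [1.0, -0.5, -0.5]
gripper_width: 91.1
```

```bash
python3 - <<'E'
from h import *
st=env.state();print(st["time_s"],st["qpos"],st["ee_pos"],st["force"])
p,d=env.grab_frame("wrist");save("w9",p);P=cloud("wrist",d,st)
m=(d>0)&(abs(P[...,0]-440)<70)&(abs(P[...,1]+178)<70)&(P[...,2]>8)&(P[...,2]<60)
q=P[m];print(len(q),q.min(0),q.max(0))
top=P[m&(P[...,2]>33)];
r=cv2.minAreaRect(q[:,:2].astype(np.float32));print(r)
h=P[m&(P[...,2]>39)];rr=cv2.minAreaRect(h[:,:2].astype(np.float32));print("top",len(h),rr,h.mean(0))
np.save("q9.npy",q)
c=q[:,:2].mean(0);w,v=np.linalg.eigh(np.cov((q[:,:2]-c).T));d1=v[:,1];print(c,d1,np.rad2deg(np.arctan2(d1[1],d1[0])))
s=(q[:,:2]-c)@d1;n=(q[:,:2]-c)@v[:,0];print("long",s.min(),s.max(),"across",n.min(),n.max())
for a in range(int(s.min()),int(s.max()),6):
    k=(s>=a)&(s<a+6); print(a,k.sum(),n[k].min().round(1),n[k].max().round(1),q[k,2].max().round(1))
E
```

```text
14.15 [-2.34471866e+01  1.00242794e+01  1.08835090e+02 -4.70406786e-02
  6.11146711e+01 -9.13123566e+01] [ 423.02065098 -171.19284583  172.0635919 ] [ 0.99788943 -0.45874043 -0.54723758]
3026 [ 400.69211342 -199.15405342    8.00560703] [ 478.06299731 -140.19440789   44.97997739]
((441.95880126953125, -173.62086486816406), (41.76831817626953, 72.6063461303711), 66.25302124023438)
top 957 ((422.9065856933594, -165.61532592773438), (25.833280563354492, 30.6821231842041), 65.74473571777344) [ 422.54769276 -165.3966409    41.90747322]
[ 434.05459453 -170.66544595] [-0.91155909  0.41116909] 155.72170392048696
long -44.72438326846145 27.903655757033636 across -21.18956325883261 20.659807284431356
-44 147 -13.8 12.7 37.0
-38 215 -13.6 13.1 36.7
-32 138 -14.1 13.1 36.0
-26 181 -14.0 13.3 36.2
-20 182 -13.6 13.5 37.4
-14 197 -13.2 13.7 36.7
-8 114 -20.5 19.0 43.0
-2 307 -21.2 20.1 44.0
4 310 -21.1 20.2 44.5
10 318 -20.7 20.4 44.0
16 324 -21.2 20.5 45.0
22 583 -21.1 20.7 44.2
```

View pics/w9.png

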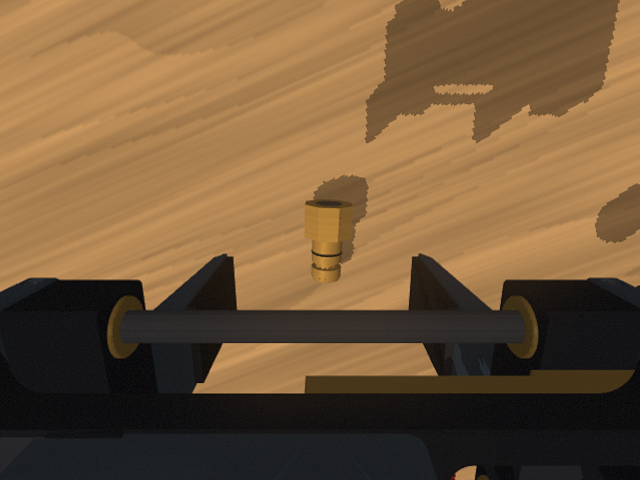

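```bash
python3 - <<'E'
from h import *
print(rel([525,104,285],tiltr(11,0)))
E
```

```text
(array([-11.35,  29.33,  -1.09]), array([-5.779e-01,  4.000e-04,  9.000e-04]))
```

>>> arm_command:
  slide:
    - [-2, 2, 0]
    - [-4, 5, -0.1]
    - [-6, 8, -0.3]
    - [-8, 11, -0.4]
    - [-9.5, 14, -0.5]
    - [-11, 17, -0.6]
    - [-11.3, 20, -0.7]
    - [-11.3, 23, -0.8]
    - [-11.3, 26, -1]
    - [-11.3, 29.3, -1.1]
    - [-11.3, 29.3, -1.1]
    - [-11.3, 29.3, -1.1]
    - [-11.3, 29.3, -1.1]
  turn:
    - [-0.06, 0, 0]
    - [-0.12, 0, 0]
    - [-0.18, 0, 0]
    - [-0.24, 0, 0]
    - [-0.3, 0, 0]
    - [-0.36, 0, 0]
    - [-0.42, 0, 0]
    - [-0.48, 0, 0]
    - [-0.54, 0, 0]
    - [-0.578, 0, 0]
    - [-0.578, 0, 0]
    - [-0.578, 0, 0]
    - [-0.578, 0, 0]
  grip: [0, 0, 0, 0, 0, 0, 0, 0, 0, 0, 0, 0, 0]

```text
time_s: 15.28
ee_pos: [525.6, 103.7, 282.6]
ee_rot: [-150.3, 89.8, -139.3]
force: [-1.0, 0.2, 0.1]
gripper_width: 91.0
```

```bash
cat > tee.py <<'E'
from h import *
import sys
n=sys.argv[1]
st=env.state();print(st["time_s"],st["qpos"],st["ee_pos"],st["force"])
p,d=env.grab_frame("wrist");save(n,p);P=cloud("wrist",d,st)
hsv=cv2.cvtColor(p,cv2.COLOR_RGB2HSV)
m=((hsv[...,0]<6)|(hsv[...,0]>174))&(hsv[...,1]>140)&(d>0)&(P[...,2]>154)&(P[...,2]<166)&(np.hypot(P[...,0]-540,P[...,1]-107)<45)
q=P[m];print(m.sum(),q.min(0),q.max(0),q.mean(0))
v,u=np.nonzero(m);print("px",u.mean(),v.mean())
print(cv2.minEnclosingCircle(q[:,:2].astype(np.float32)))
# fit collar outer circle in px
c=env.calibration("wrist")
for z0,z1 in [(100,135)]:
    m=(d>0)&(P[...,2]>95)&(P[...,2]<130)&(np.hypot(P[...,0]-540,P[...,1]-107)<200)
    q=P[m][:,:2];
    if len(q): print("pipe",len(q),cv2.fitLine(q.astype(np.float32),cv2.DIST_HUBER,0,.01,.01).ravel())
E
python3 tee.py t1
```

```text
15.2833 [ 9.97854813e+00  1.29416425e+01  8.84193881e+01 -8.60697672e-02
  7.87810445e+01 -9.10145144e+01] [525.58000498 103.65746255 282.55557847] [-0.97122333  0.24856751  0.08533861]
580 [514.87028175  89.11197785 154.02655308] [555.77217311 127.6235892  161.96644747] [535.21126717 108.45494978 159.48932461]
px 325.64310344827584 241.11896551724138
((535.3255615234375, 108.68087768554688), 20.501741409301758)
pipe 19798 [ 2.8549531e-01 -9.5838010e-01  5.1389728e+02  1.6310934e+02]
```

View pics/t1.png

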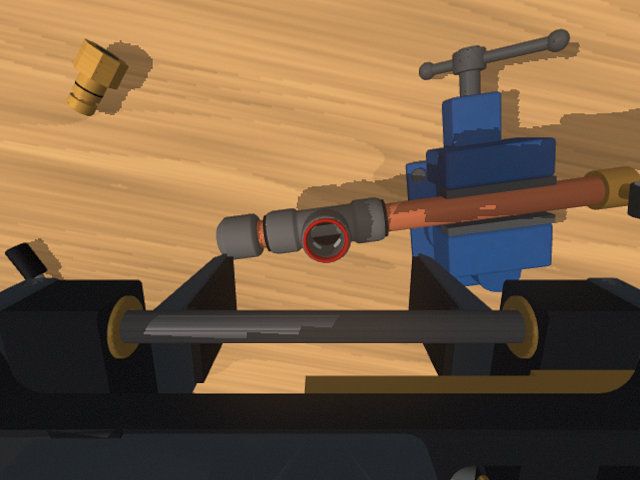

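```bash
python3 - <<'E'
from h import *
F=tiltr(-24.1,0)
print(rel([420.7,-164.7,120],F), rel([420.7,-164.7,12],F))
E
```

```text
(array([ 16.34, -24.29, -15.33]), array([ 0.6119, -0.0015,  0.0019])) (array([ 27.14, -24.28, -15.3 ]), array([ 0.6119, -0.0015,  0.0019]))
```

>>> arm_command:
  slide:
    - [0, -2.5, -1.5]
    - [0, -5, -3]
    - [0.5, -7.5, -4.5]
    - [2, -10, -6]
    - [4, -12.5, -7.7]
    - [6.5, -15, -9.4]
    - [9, -17.5, -11]
    - [11.5, -20, -12.5]
    - [14, -22.5, -14]
    - [16.3, -24.3, -15.3]
    - [16.3, -24.3, -15.3]
    - [16.3, -24.3, -15.3]
    - [16.3, -24.3, -15.3]
  turn:
    - [0.06, 0, 0]
    - [0.12, 0, 0]
    - [0.18, 0, 0]
    - [0.24, 0, 0]
    - [0.3, 0, 0]
    - [0.36, 0, 0]
    - [0.42, 0, 0]
    - [0.48, 0, 0]
    - [0.55, 0, 0]
    - [0.612, 0, 0]
    - [0.612, 0, 0]
    - [0.612, 0, 0]
    - [0.612, 0, 0]
  grip: [0, 0, 0, 0, 0, 0, 0, 0, 0, 0, 0, 0, 0]

```text
time_s: 16.42
ee_pos: [421.6, -164.7, 121.3]
ee_rot: [-8.1, 89.9, -32.2]
force: [0.2, -1.1, 0.9]
gripper_width: 91.2
```

```bash
python3 - <<'E'
from h import *
F=tiltr(-24.1,0);st=env.state();print(st["ee_pos"],st["qpos"])
print(rel([420.7,-164.7,12],F))
p,d=env.grab_frame("wrist");save("w10",p);P=cloud("wrist",d,st)
m=(d>0)&(abs(P[...,0]-440)<70)&(abs(P[...,1]+178)<70)&(P[...,2]>8)&(P[...,2]<60)
q=P[m];c=q[:,:2].mean(0);d1=np.array([np.cos(np.deg2rad(-24.1)),np.sin(np.deg2rad(-24.1))]);n=np.array([-d1[1],d1[0]])
s=q[:,:2]@d1;t=q[:,:2]@n;print(s.min(),s.max(),t.min(),t.max(), (s.min()+15)*d1+(t.min()+t.max())/2*n, cv2.minAreaRect(q[:,:2].astype(np.float32)))
E
```

```text
[ 421.58180126 -164.66402707  121.33662147] [-2.27770545e+01  1.28456503e+01  1.13653008e+02 -2.38275340e-02
  5.33862860e+01 -8.86481261e+01]
(array([10.93, -0.04, -0.1 ]), array([-0.0003,  0.002 ,  0.0003]))
437.9997778968316 510.28225616155083 0.6153171308073822 42.665670353385316 [ 422.35015232 -165.21942556] ((441.64129638671875, -173.9566192626953), (41.973819732666016, 72.28286743164062), 65.67640686035156)
```

View pics/w10.png

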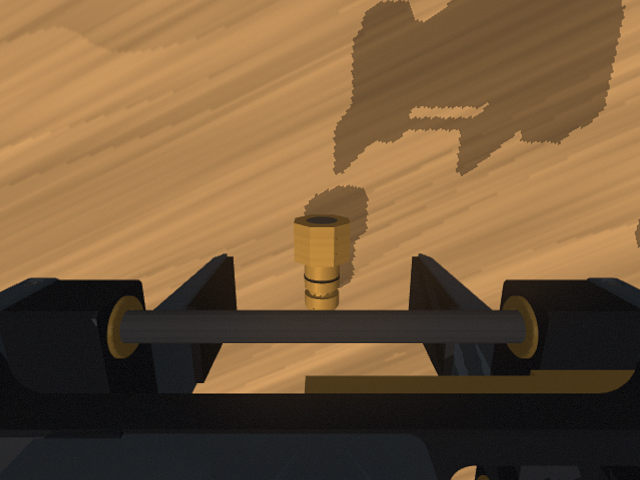

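>>> arm_command:
  slide:
    - [2.5, 0, -0.1]
    - [5, 0, -0.1]
    - [7.5, 0, -0.1]
    - [9, 0, -0.1]
    - [10, 0, -0.1]
    - [10.6, 0, -0.1]
    - [10.9, 0, -0.1]
    - [10.9, 0, -0.1]
    - [10.9, 0, -0.1]
    - [10.9, 0, -0.1]
    - [10.9, 0, -0.1]
    - [10.9, 0, -0.1]
    - [10.9, 0, -0.1]
    - [10.9, 0, -0.1]
    - [10.9, 0, -0.1]
    - [10.9, 0, -0.1]
  turn:
    - [0, 0, 0]
    - [0, 0, 0]
    - [0, 0, 0]
    - [0, 0, 0]
    - [0, 0, 0]
    - [0, 0, 0]
    - [0, 0, 0]
    - [0, 0, 0]
    - [0, 0, 0]
    - [0, 0, 0]
    - [0, 0, 0]
    - [0, 0, 0]
    - [0, 0, 0]
    - [0, 0, 0]
    - [0, 0, 0]
    - [0, 0, 0]
  grip: [0, 0, 0, 0, 0, 0, 0, 0, 0, 255, 255, 255, 255, 255, 255, 255]
  newtons: 60

```text
time_s: 17.8
ee_pos: [420.1, -163.8, 11.5]
ee_rot: [-45.2, 89.9, -69.3]
force: [-0.5, 0.4, 0.7]
gripper_width: 47.1
```

```bash
python3 - <<'E'
from h import *
st=env.state();print(st["time_s"],st["ee_pos"],st["qpos"],st["force"],st["gripper_width"])
p0,R0=pose(st)
a=np.deg2rad(-24.1);zw=np.array([np.cos(a),np.sin(a),0]);h=np.array([422.35,-165.3,21])
ht=R0.T@(h-p0);zt=R0.T@zw;print("head in tool",ht,"axis",zt);np.save("g2.npy",np.stack([ht,zt]))
# look at tee with y=r , and final preinsert pose
print(rel([500,60,330],tilt(8,0),st))
print(rel([p0[0],p0[1],150],R0,st))
E
```

```text
17.8 [ 420.09985779 -163.79504355   11.49241249] [-2.27351711e+01  2.20358138e+01  1.21342791e+02 -6.20171932e-02
  3.65863909e+01 -8.86226752e+01] [-0.48013752  0.37138369  0.72496337] 47.132394542367365
head in tool [-9.50562532 -0.46270767  2.6741808 ] axis [ 6.26417552e-04 -6.50637368e-04  9.99999592e-01]
(array([-31.87,  23.67,  -1.81]), array([1.0112e+00, 9.0000e-04, 3.0000e-04]))
(array([-1.385e+01, -1.000e-02,  1.000e-02]), array([0., 0., 0.]))
```

>>> arm_command:
  slide:
    - [0, 0, 0]
    - [0, 0, 0]
    - [0, 0, 0]
    - [0, 0, 0]
    - [0, 0, 0]
  turn:
    - [0, 0, 0]
    - [0, 0, 0]
    - [0, 0, 0]
    - [0, 0, 0]
    - [0, 0, 0]
  grip: [255, 255, 255, 255, 255]

```text
time_s: 18.22
ee_pos: [420.1, -163.8, 11.5]
ee_rot: [-48.5, 89.9, -72.6]
force: [0.1, -0.7, -0.4]
gripper_width: 41.6
```

```bash
python3 - <<'E'
from h import *
print(rel([535,100,300],tilt(10,0)))
E
```

```text
(array([-28.87,  28.75,  -0.24]), array([9.764e-01, 9.000e-04, 3.000e-04]))
```

>>> arm_command:
  slide:
    - [-3, 0, 0]
    - [-6.5, 0, 0]
    - [-10, 0.5, 0]
    - [-13.5, 2, 0]
    - [-17, 4, 0]
    - [-20, 6.5, 0]
    - [-23, 9, 0]
    - [-26, 11.5, 0]
    - [-28.9, 14, 0]
    - [-28.9, 17, 0]
    - [-28.9, 20, 0]
    - [-28.9, 23, -0.1]
    - [-28.9, 26, -0.2]
    - [-28.9, 28.7, -0.2]
    - [-28.9, 28.7, -0.2]
    - [-28.9, 28.7, -0.2]
  turn:
    - [0, 0, 0]
    - [0, 0, 0]
    - [0.08, 0, 0]
    - [0.16, 0, 0]
    - [0.24, 0, 0]
    - [0.32, 0, 0]
    - [0.4, 0, 0]
    - [0.48, 0, 0]
    - [0.56, 0, 0]
    - [0.64, 0, 0]
    - [0.72, 0, 0]
    - [0.8, 0, 0]
    - [0.88, 0, 0]
    - [0.976, 0, 0]
    - [0.976, 0, 0]
    - [0.976, 0, 0]
  grip: [255, 255, 255, 255, 255, 255, 255, 255, 255, 255, 255, 255, 255, 255, 255, 255]

```text
time_s: 19.55
ee_pos: [535.0, 100.3, 299.3]
ee_rot: [-61.4, 89.9, -141.2]
force: [0.1, -0.2, -1.0]
gripper_width: 41.8
```

```bash
python3 tee.py t2; python3 - <<'E'
from h import *
F=tilt(8,90)
ht,zt=np.load("g2.npy")
for z in (270,):
  for az in (8,0,15):
    F=tilt(az,90); print(az,rel(np.array([535,108,z])-F@ht,F),F@zt)
E
```

```text
19.55 [ 9.45110944e+00  1.33624622e+01  8.54987814e+01 -6.54479695e-02
  8.12536641e+01 -7.44224085e-01] [535.0397624  100.34890915 299.28260023] [ 0.14890388 -0.19513248 -0.96205726]
535 [515.40694641  87.82256263 154.24090984] [553.90153857 127.98611351 162.08665563] [534.70814241 107.86516195 159.61804223]
px 323.54766355140185 216.17570093457945
((534.559814453125, 107.83795166015625), 20.152769088745117)
pipe 18168 [ 3.0472192e-01 -9.5244139e-01  5.0875595e+02  1.9355521e+02]
8 (array([ 2.68,  0.26, -1.79]), array([0.0278, 1.572 , 0.0307])) [-7.31485883e-04  5.29770079e-04 -9.99999592e-01]
0 (array([ 2.68,  0.39, -1.77]), array([0.1375, 1.5679, 0.1403])) [-6.50637368e-04  6.26417552e-04 -9.99999592e-01]
15 (array([ 2.68,  0.15, -1.8 ]), array([-0.0683,  1.5711, -0.0652])) [-7.90596230e-04  4.36675549e-04 -9.99999592e-01]
```

View pics/t2.png

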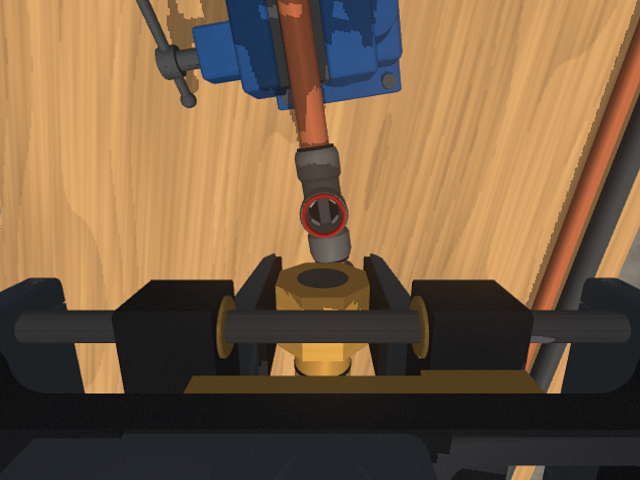

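>>> arm_command:
  slide:
    - [0, 0, -0.1]
    - [0.1, 0, -0.2]
    - [0.2, 0, -0.3]
    - [0.3, 0, -0.5]
    - [0.5, 0.1, -0.6]
    - [0.7, 0.1, -0.7]
    - [0.9, 0.1, -0.9]
    - [1.1, 0.1, -1]
    - [1.3, 0.2, -1.2]
    - [1.5, 0.2, -1.3]
    - [1.7, 0.2, -1.4]
    - [1.9, 0.2, -1.5]
    - [2.2, 0.3, -1.6]
    - [2.4, 0.3, -1.7]
    - [2.7, 0.3, -1.8]
    - [2.7, 0.3, -1.8]
    - [2.7, 0.3, -1.8]
    - [2.7, 0.3, -1.8]
  turn:
    - [0, 0.1, 0]
    - [0, 0.2, 0]
    - [0, 0.3, 0]
    - [0, 0.41, 0]
    - [0, 0.52, 0]
    - [0.01, 0.63, 0.01]
    - [0.01, 0.74, 0.01]
    - [0.01, 0.85, 0.01]
    - [0.02, 0.96, 0.02]
    - [0.02, 1.07, 0.02]
    - [0.02, 1.18, 0.02]
    - [0.02, 1.29, 0.02]
    - [0.03, 1.39, 0.03]
    - [0.03, 1.49, 0.03]
    - [0.028, 1.572, 0.03]
    - [0.028, 1.572, 0.03]
    - [0.028, 1.572, 0.03]
    - [0.028, 1.572, 0.03]
  grip: [255, 255, 255, 255, 255, 255, 255, 255, 255, 255, 255, 255, 255, 255, 255, 255, 255, 255]

```text
time_s: 21.1
ee_pos: [535.2, 117.0, 274.0]
ee_rot: [179.8, 0.1, 97.9]
force: [0.0, -0.4, -1.1]
gripper_width: 41.6
```

```bash
python3 - <<'E'
from h import *
ht,zt=np.load("g2.npy")
st=env.state();print(st["time_s"],st["ee_pos"],st["qpos"],st["force"],st["gripper_width"])
p0,R0=pose(st);print("head",p0+R0@ht,"axis",R0@zt,"x",R0[:,0])
for n in ["wrist","side","scene"]:
    p,d=env.grab_frame(n);save(n+"11",p);np.save(n+"11.npy",d)
E
```

```text
21.1 [535.21253805 117.02326959 274.00503548] [-20.75896243  37.87621081 101.4617314   67.43802995 108.09138194
 -53.21483537] [ 0.02908404 -0.39266512 -1.11394981] 41.646943928879324
head [536.06473176 107.53951362 271.3490248 ] axis [ 0.00316113 -0.00103718 -0.99999447] x [-0.13677619  0.99059978 -0.00208623]
```

View pics/wrist11.png

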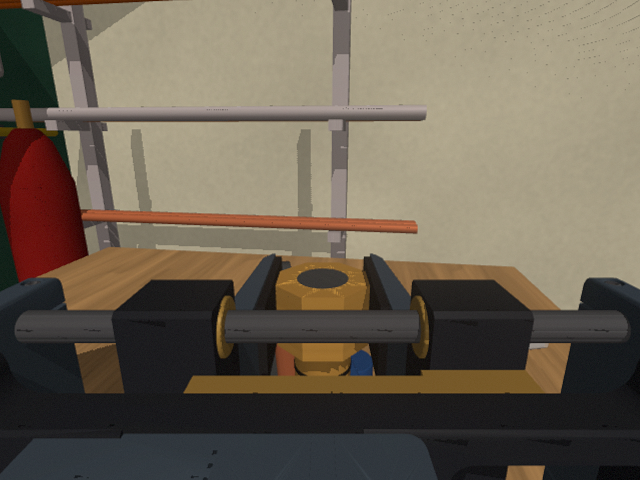

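View pics/side11.png

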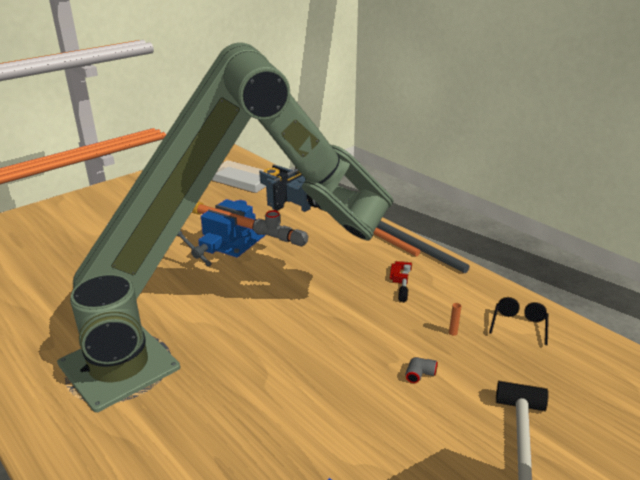

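View pics/scene11.png

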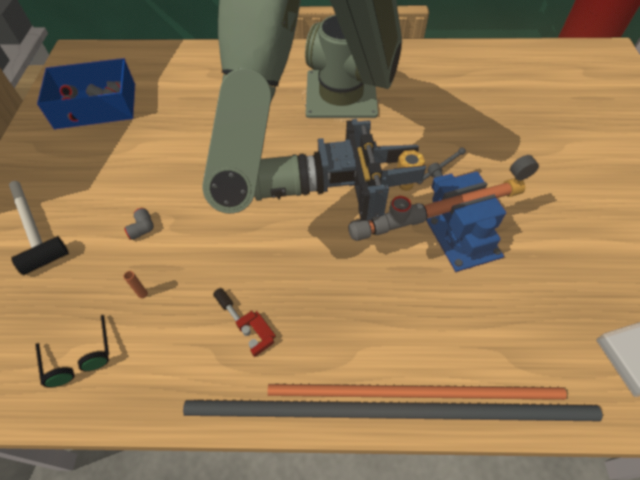

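```bash
python3 - <<'E'
from h import *
d=np.load("scene11.npy");P=cloud("scene",d);p=cv2.imread("pics/scene11.png")
hsv=cv2.cvtColor(p,cv2.COLOR_BGR2HSV)
m=(d>0)&(np.hypot(P[...,0]-536,P[...,1]-107)<40)&(P[...,2]>278)&(P[...,2]<300)&(hsv[...,1]>120)&(hsv[...,0]>10)&(hsv[...,0]<35)
q=P[m];print(len(q),q.min(0),q.max(0),q.mean(0),cv2.minEnclosingCircle(q[:,:2].astype(np.float32)))
for n in ("scene0","scene11"):
    d=np.load(n+".npy");P=cloud("scene",d);p=cv2.imread("pics/"+n+".png");hsv=cv2.cvtColor(p,cv2.COLOR_BGR2HSV)
    m=((hsv[...,0]<8)|(hsv[...,0]>172))&(hsv[...,1]>120)&(d>0)&(np.hypot(P[...,0]-535,P[...,1]-108)<40)&(P[...,2]>155)&(P[...,2]<166)
    q=P[m];print(n,len(q),q.min(0),q.max(0),cv2.minEnclosingCircle(q[:,:2].astype(np.float32)))
d=np.load("wrist11.npy");st=env.state();P=cloud("wrist",d,st)
m=(d>0)&(np.hypot(P[...,0]-536,P[...,1]-107)<30)&(P[...,2]>270)&(P[...,2]<300)
q=P[m];print(len(q),q.min(0),q.max(0),np.median(q,0));A=np.c_[q[:,:2]-q[:,:2].mean(0),np.ones(len(q))]
k=abs(q[:,2]-np.percentile(q[:,2],80))<4;print(np.linalg.lstsq(A[k],q[k,2],rcond=None)[0],k.sum())
E
```

```text
273 [513.78503733  84.25560264 278.04688887] [559.31506488 128.6037342  291.20987092] [535.62274917 104.73034471 285.53562136] ((535.4483642578125, 107.17974853515625), 24.98749542236328)
scene0 88 [518.2910334   86.76863763 155.13405713] [555.72097383 124.30895132 163.07497377] ((536.9520874023438, 106.14735412597656), 19.42033576965332)
scene11 89 [517.38064263  88.21249742 155.14753247] [555.71163677 124.44308563 161.69691357] ((537.3363647460938, 106.6052474975586), 20.036901473999023)
5504 [506.10837306  82.15203809 274.59723482] [565.92968279 131.15748011 293.61385068] [537.12978209  99.4466265  286.72087261]
[-1.10360790e-02  1.12392466e-02  2.87996426e+02] 4198
```

>>> arm_command:
  slide:
    - [0, 0, 1]
    - [0, 0, 2]
    - [0, 0, 3]
    - [0, 0, 4]
    - [0, 0, 4.6]
    - [0, 0, 4.6]
    - [0, 0, 4.6]
  turn:
    - [0, 0, 0]
    - [0, 0, 0]
    - [0, 0, 0]
    - [0, 0, 0]
    - [0, 0, 0]
    - [0, 0, 0]
    - [0, 0, 0]
  grip: [255, 255, 255, 255, 255, 255, 255]

```text
time_s: 21.83
ee_pos: [535.2, 117.6, 226.8]
ee_rot: [180.0, -0.1, 97.9]
force: [0.2, -0.1, -0.9]
gripper_width: 41.8
```

```bash
python3 - <<'E'
from h import *
ht,zt=np.load("g2.npy")
st=env.state();print(st["time_s"],st["ee_pos"],st["qpos"],st["force"],st["gripper_width"])
p0,R0=pose(st);print("tip",p0+R0@ht+57*(R0@zt),"axis",R0@zt)
c=env.calibration("side");M=np.array(c["camera_from_world"]);K=np.array(c["K"])
def pr(x): 
    y=M[:3,:3]@x+M[:3,3]; return K[0,0]*y[0]/-y[2]+K[0,2],K[1,1]*-y[1]/-y[2]+K[1,2]
tip=p0+R0@ht+57*(R0@zt);print(pr(tip),pr(np.array([535.5,107.5,160])))
p,d=env.grab_frame("side")
save("side12",cv2.resize(p[160:260,220:350],None,fx=6,fy=6,interpolation=cv2.INTER_CUBIC))
E
```

```text
21.8333 [535.17093654 117.6294783  226.777081  ] [-20.69625401  41.88554268 102.74810357  66.07876589 106.1650624
 -58.06730073] [ 0.15318748 -0.06185834 -0.90846726] 41.8059313568063
tip [535.97656381 108.27796877 167.08759714] axis [-7.62297147e-04  2.15869339e-03 -9.99997379e-01]
(np.float64(271.3315578821176), np.float64(210.23043443278618)) (np.float64(271.47646266935413), np.float64(212.64033225290288))
```

View pics/side12.png

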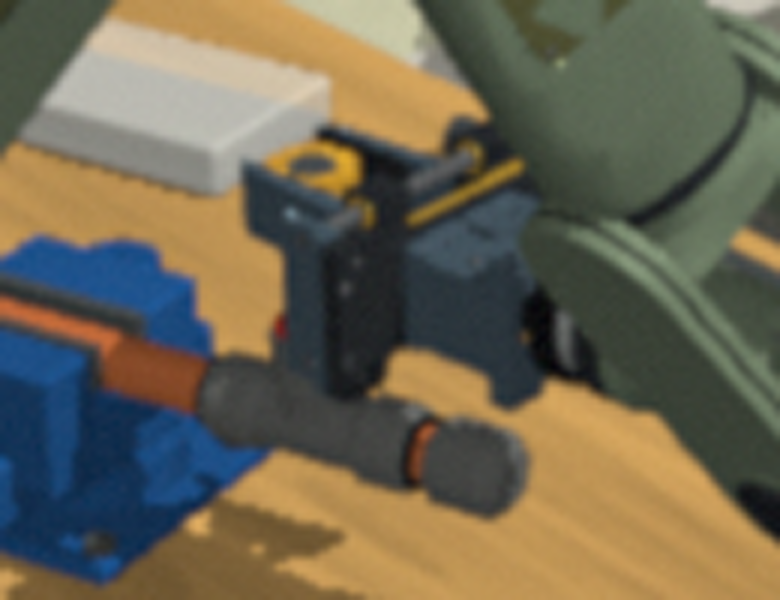

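>>> arm_command:
  slide:
    - [-0.05, 0, 0.4]
    - [-0.05, 0, 0.7]
    - [-0.05, 0, 0.9]
    - [-0.05, 0, 1.1]
    - [-0.05, 0, 1.3]
    - [-0.05, 0, 1.3]
  turn:
    - [0, 0, 0]
    - [0, 0, 0]
    - [0, 0, 0]
    - [0, 0, 0]
    - [0, 0, 0]
    - [0, 0, 0]
  grip: [255, 255, 255, 255, 255, 255]

```text
time_s: 22.38
ee_pos: [534.8, 117.2, 214.0]
ee_rot: [180.0, -0.1, 97.9]
force: [-1.6, -0.5, -1.2]
gripper_width: 41.9
```

```bash
python3 - <<'E'
from h import *
ht,zt=np.load("g2.npy")
st=env.state();print(st["time_s"],st["ee_pos"],st["force"],st["torque"],st["gripper_width"])
p0,R0=pose(st);print("tip",p0+R0@ht+57*(R0@zt),"axis",R0@zt)
p,d=env.grab_frame("scene");save("scene13",cv2.resize(p[110:270,320:480],None,fx=3.7,fy=3.7,interpolation=cv2.INTER_CUBIC))
E
```

```text
22.3833 [534.79335209 117.21298246 214.01609664] [-1.61099564 -0.47180461 -1.1865441 ] [-0.72197903 -0.0790304   0.2625314 ] 41.89825148638393
tip [535.62528868 107.82392764 154.33286801] axis [-4.35530155e-04  1.51937334e-03 -9.99998751e-01]
```

View pics/scene13.png

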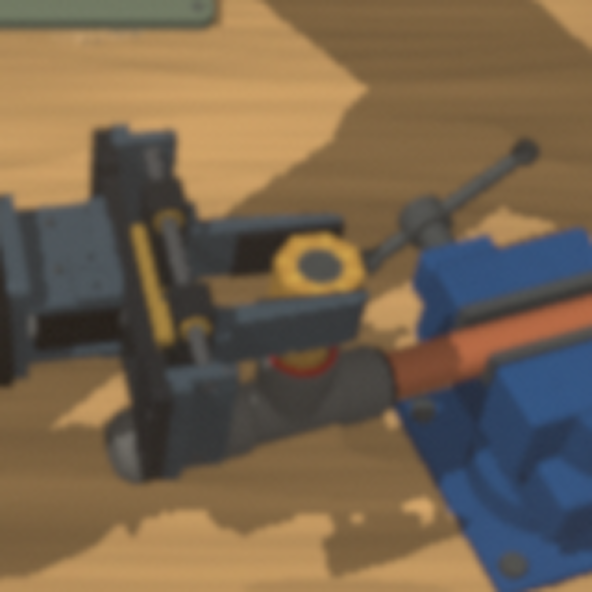

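>>> arm_command:
  slide:
    - [0, 0, 0.2]
    - [0, 0, 0.4]
    - [0, 0, 0.6]
    - [0, 0, 0.8]
    - [0, 0, 1]
    - [0, 0, 1]
  turn:
    - [0, 0, 0]
    - [0, 0, 0]
    - [0, 0, 0]
    - [0, 0, 0]
    - [0, 0, 0]
    - [0, 0, 0]
  grip: [255, 255, 255, 255, 255, 255]

```text
time_s: 22.93
ee_pos: [534.4, 117.3, 203.9]
ee_rot: [-180.0, -0.1, 98.0]
force: [-4.6, 1.7, 0.3]
gripper_width: 41.7
```

```bash
cat > chk.py <<'E'
from h import *
ht,zt=np.load("g2.npy")
st=env.state();print(st["time_s"],st["ee_pos"],st["force"],st["torque"],st["gripper_width"])
p0,R0=pose(st);print("tip",p0+R0@ht+57*(R0@zt),"axis",R0@zt)
E
python3 chk.py
```

```text
22.9333 [534.36544754 117.31918853 203.94113181] [-4.58647676  1.68840291  0.32071661] [-0.41413558  0.08800377  0.8825836 ] 41.741832186756646
tip [535.15644242 107.95263037 144.25381185] axis [-0.00127054  0.00188273 -0.99999742]
```

>>> arm_command:
  slide:
    - [0.02, -0.05, 0]
    - [0.03, -0.1, 0]
    - [0.03, -0.1, 0.2]
    - [0.03, -0.1, 0.3]
    - [0.03, -0.1, 0.3]
  turn:
    - [0, 0, 0]
    - [0, 0, 0]
    - [0, 0, 0]
    - [0, 0, 0]
    - [0, 0, 0]
  grip: [255, 255, 255, 255, 255]

```text
time_s: 23.35
ee_pos: [534.2, 117.3, 200.9]
ee_rot: [179.9, -0.0, 97.9]
force: [-3.2, 0.3, -0.2]
gripper_width: 41.7
```

```bash
python3 chk.py
```

```text
23.35 [534.21793004 117.29417454 200.90891869] [-3.16889482  0.33096883 -0.17969991] [-0.53908396  0.01889364  0.50541246] 41.66684306832295
tip [535.08320052 107.87577297 141.23078812] axis [ 2.68287796e-04  1.04072552e-03 -9.99999422e-01]
```

>>> arm_command:
  slide:
    - [0, -0.05, 0.1]
    - [0, -0.08, 0.3]
    - [0, -0.08, 0.5]
    - [0, -0.08, 0.7]
    - [0, -0.08, 0.9]
    - [0, -0.08, 1.1]
    - [0, -0.08, 1.1]
  turn:
    - [0, 0, 0]
    - [0, 0, 0]
    - [0, 0, 0]
    - [0, 0, 0]
    - [0, 0, 0]
    - [0, 0, 0]
    - [0, 0, 0]
  grip: [255, 255, 255, 255, 255, 255, 255]

```text
time_s: 23.93
ee_pos: [533.4, 117.3, 190.0]
ee_rot: [179.9, -0.0, 97.9]
force: [-2.9, 2.5, 0.2]
gripper_width: 41.7
```

```bash
python3 chk.py
```

```text
23.9333 [533.37637622 117.31556457 190.0129572 ] [-2.87918313  2.45410288  0.24957611] [-0.3046192  -0.04432613  0.3964042 ] 41.74967129791183
tip [534.24917789 107.89770756 130.33485037] axis [ 3.91927285e-04  1.04962113e-03 -9.99999372e-01]
```

```bash
python3 - <<'E'
from h import *
p,d=env.grab_frame("scene");a=cv2.resize(p[150:240,350:450],None,fx=4,fy=4,interpolation=cv2.INTER_CUBIC)
p2,d=env.grab_frame("wrist");st=env.state();P=cloud("wrist",d,st)
b=cv2.resize(p2[230:400,220:420],(400,360),interpolation=cv2.INTER_CUBIC)
save("c14",np.hstack([a,b]))
m=(d>0)&(np.hypot(P[...,0]-535,P[...,1]-107)<24)&(P[...,2]>180)&(P[...,2]<215);print(np.percentile(P[m][:,2],[50,70,80,90]))
E
```

```text
[201.76189952 202.00105805 202.13227321 202.34207486]
```

View pics/c14.png

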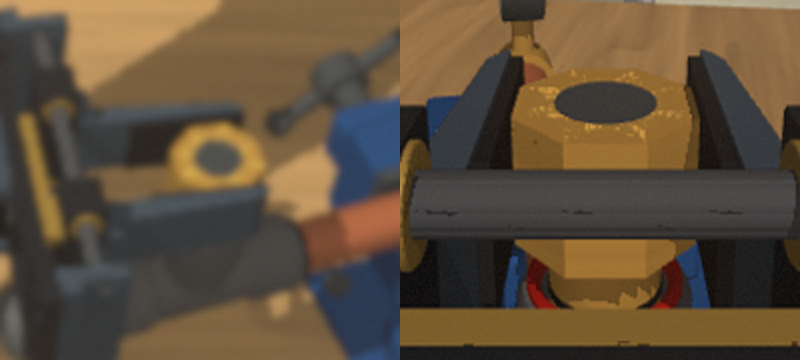

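>>> arm_command:
  slide:
    - [0, -0.04, 0.15]
    - [0, -0.07, 0.3]
    - [0, -0.07, 0.45]
    - [0, -0.07, 0.6]
    - [0, -0.07, 0.7]
    - [0, -0.07, 0.7]
    - [0, -0.07, 0.7]
  turn:
    - [0, 0, 0]
    - [0, 0, 0]
    - [0, 0, 0]
    - [0, 0, 0]
    - [0, 0, 0]
    - [0, 0, 0]
    - [0, 0, 0]
  grip: [255, 255, 255, 255, 255, 255, 255]

```text
time_s: 24.62
ee_pos: [533.3, 116.9, 183.5]
ee_rot: [179.9, -0.0, 97.8]
force: [0.3, -0.2, 3.5]
gripper_width: 41.8
```

```bash
python3 chk.py;python3 - <<'E'
from h import *
p2,d=env.grab_frame("wrist");st=env.state();P=cloud("wrist",d,st)
save("c15",cv2.resize(p2[230:400,220:420],(800,600),interpolation=cv2.INTER_CUBIC))
m=(d>0)&(np.hypot(P[...,0]-535,P[...,1]-107)<24)&(P[...,2]>180)&(P[...,2]<215);print(np.percentile(P[m][:,2],[50,70,80,90]))
E
```

```text
24.6167 [533.27563867 116.89565151 183.50778434] [ 0.31567704 -0.24105836  3.53337661] [-0.01757415 -0.1463574  -0.21812357] 41.80703562444284
tip [534.21356202 107.51021195 123.82555857] axis [ 0.00164203  0.00160697 -0.99999736]
[195.44235849 195.67215495 195.80160078 196.00545041]
```

View pics/c15.png

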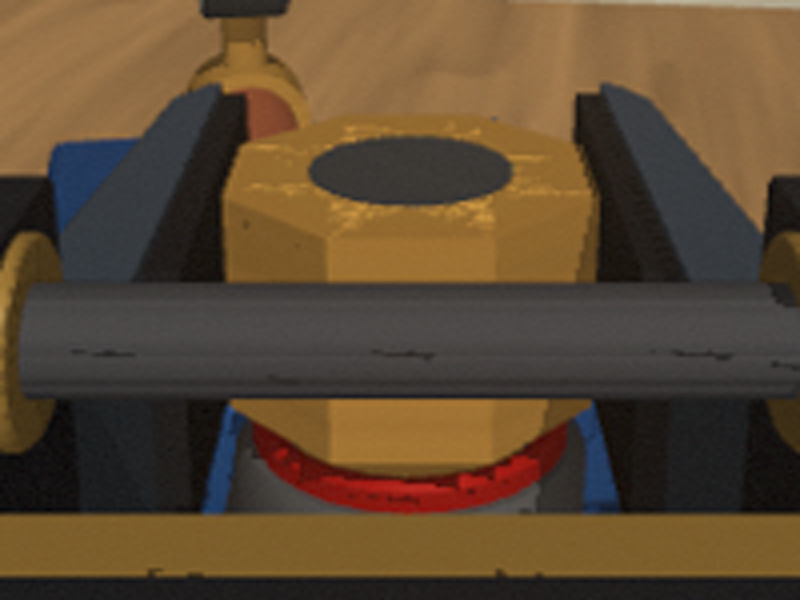

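>>> arm_command:
  slide:
    - [0, 0, 0.1]
    - [0, 0, 0.2]
    - [0, 0, 0.3]
    - [0, 0, 0.3]
  turn:
    - [0, 0, 0]
    - [0, 0, 0]
    - [0, 0, 0]
    - [0, 0, 0]
  grip: [255, 255, 255, 255]

```text
time_s: 25.0
ee_pos: [533.2, 116.6, 183.5]
ee_rot: [179.7, -0.4, 97.9]
force: [0.9, -2.7, 12.6]
gripper_width: 41.5
```

```bash
python3 chk.py
```

```text
25.0 [533.18590351 116.63382582 183.48067436] [ 0.94227425 -2.74455846 12.58069892] [ 1.41856513  0.08668912 -0.119512  ] 41.48517502163423
tip [534.21195427 107.62509307 123.74187455] axis [ 0.00306756  0.00791126 -0.999964  ]
```

>>> arm_command:
  slide:
    - [0, 0, 0.1]
    - [0, 0, 0.2]
    - [0, 0, 0.3]
    - [0, 0, 0.3]
  turn:
    - [0, 0, 0]
    - [0, 0, 0]
    - [0, 0, 0]
    - [0, 0, 0]
  grip: [255, 255, 255, 255]

```text
time_s: 25.33
ee_pos: [533.1, 116.5, 183.5]
ee_rot: [179.6, -0.7, 97.9]
force: [0.7, -2.7, 22.5]
gripper_width: 41.5
```

```bash
python3 chk.py;python3 - <<'E'
from h import *
p2,d=env.grab_frame("wrist");st=env.state();P=cloud("wrist",d,st)
save("c16",cv2.resize(p2[230:400,220:420],(800,600),interpolation=cv2.INTER_CUBIC))
m=(d>0)&(np.hypot(P[...,0]-535,P[...,1]-107)<24)&(P[...,2]>180)&(P[...,2]<215);print(np.percentile(P[m][:,2],[50,70,80,90]))
E
```

```text
25.3333 [533.09104693 116.4532182  183.49261211] [ 0.69912521 -2.74704864 22.49072823] [ 2.71766555  0.33493032 -0.02471053] 41.48636616628541
tip [534.20251756 107.81216641 123.70104828] axis [ 0.00443366  0.01405729 -0.99989136]
[195.37356056 195.63397634 195.76418374 195.97819038]
```

View pics/c16.png

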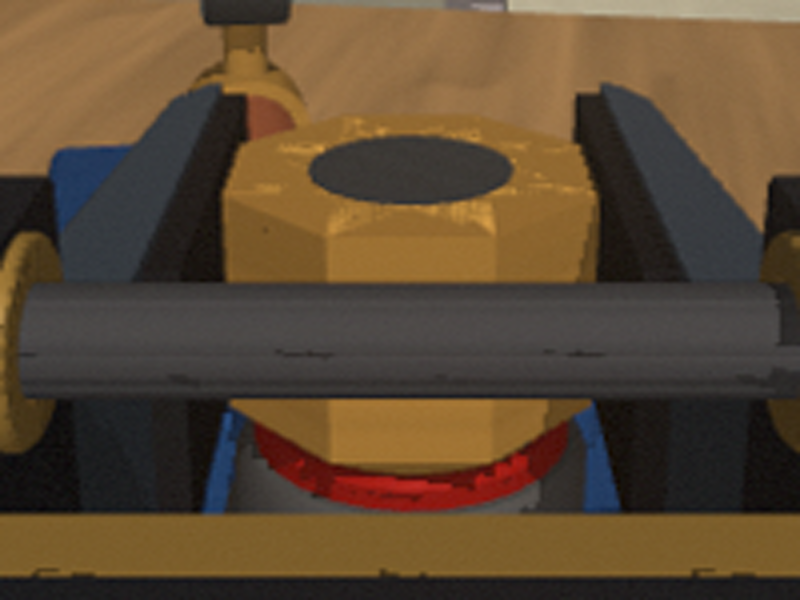

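>>> arm_command:
  slide:
    - [0, 0, -0.3]
    - [0, 0, -0.6]
    - [0, 0, -0.8]
    - [0, 0, -0.8]
    - [0, 0, -0.8]
  turn:
    - [0, 0, 0]
    - [0, 0, 0]
    - [0, 0, 0]
    - [0, 0, 0]
    - [0, 0, 0]
  grip: [255, 255, 255, 255, 255]

```text
time_s: 25.8
ee_pos: [532.5, 117.1, 184.4]
ee_rot: [180.0, 0.0, 97.9]
force: [-0.2, 0.2, -0.6]
gripper_width: 41.6
```

```bash
python3 chk.py;python3 - <<'E'
from h import *
p2,d=env.grab_frame("wrist");st=env.state();P=cloud("wrist",d,st)
hsv=cv2.cvtColor(p2,cv2.COLOR_RGB2HSV)
m=((hsv[...,0]<6)|(hsv[...,0]>174))&(hsv[...,1]>140)&(d>0)&(np.hypot(P[...,0]-535,P[...,1]-107)<30)
print(m.sum(),np.percentile(P[m][:,2],[5,50,80,95,99]))
m=(d>0)&(np.hypot(P[...,0]-535,P[...,1]-107)<24)&(P[...,2]>180)&(P[...,2]<215);print(np.percentile(P[m][:,2],[50,70,80,90]))
E
```

```text
25.8 [532.52451545 117.13348126 184.37693568] [-0.19941436  0.19379429 -0.6278744 ] [-0.72094642 -0.20653326  0.03230861] 41.588146977108586
tip [533.36370732 107.63696898 124.71081246] axis [-2.41915661e-04 -2.74844194e-04 -9.99999933e-01]
759 [156.85182124 159.48440424 160.31129785 160.82442173 161.14328832]
[196.36883811 196.600119   196.73179869 196.95111942]
```

>>> arm_command:
  slide:
    - [0, 0, -0.1]
    - [0, 0, -0.2]
    - [0, 0, -0.3]
    - [0, 0, -0.3]
  turn:
    - [0, 0, 0]
    - [0, 0, 0]
    - [0, 0, 0]
    - [0, 0, 0]
  grip: [255, 255, 255, 255]

```text
time_s: 26.18
ee_pos: [532.6, 117.3, 185.2]
ee_rot: [-179.9, 0.3, 97.9]
force: [-0.3, 1.8, -15.9]
gripper_width: 41.8
```

```bash
python3 chk.py
```

```text
26.1833 [532.5777589  117.33525064 185.19652166] [ -0.28130269   1.82126419 -15.90195757] [-3.16843051 -0.5926682  -0.03523373] 41.783353705055625
tip [533.35604979 107.54801156 125.57657145] axis [-0.00123673 -0.00514689 -0.99998599]
```

>>> arm_command:
  slide:
    - [0, 0, 0.2]
    - [0, 0, 0.4]
    - [0, 0, 0.45]
    - [0, 0, 0.45]
    - [0, 0, 0.45]
    - [0, 0, 0.45]
    - [0, 0, 0.45]
    - [0, 0, 0.45]
    - [0, 0, 0.45]
    - [0, 0, 0.45]
    - [0, 0, 0.45]
  turn:
    - [0, 0, 0]
    - [0, 0, 0]
    - [0, 0, 0]
    - [0, 0, 0]
    - [0, 0, 0]
    - [0, 0, 0]
    - [0, 0, 0]
    - [0, 0, 0]
    - [0, 0, 0]
    - [0, 0, 0]
    - [0, 0, 0]
  grip: [255, 255, 255, 255, 120, 80, 40, 0, 0, 0, 0]

```text
time_s: 27.1
ee_pos: [532.7, 117.1, 183.9]
ee_rot: [179.9, -0.1, 97.9]
force: [0.4, -0.9, 0.1]
gripper_width: 85.4
```

```bash
python3 chk.py;python3 - <<'E'
from h import *
p2,d=env.grab_frame("wrist");save("c17",p2)
E
```

```text
27.1 [532.70706958 117.11876751 183.92923515] [ 0.35646877 -0.93527117  0.11322931] [-0.57208254 -0.12925946 -0.00555068] 85.43237740241231
tip [533.59899888 107.73466498 124.24609406] axis [ 6.85402306e-04  1.61278230e-03 -9.99998465e-01]
```

View pics/c17.png

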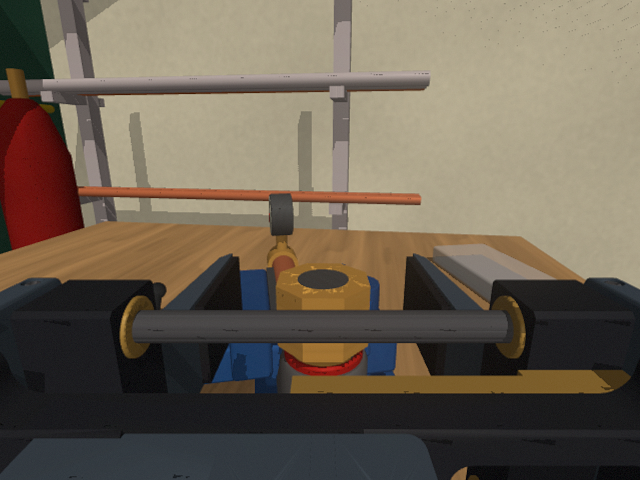

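Open, plug in place at (325,310). Back off straight along −x, then look.

>>> arm_command:
  slide:
    - [0, 0, 0]
    - [-1, 0, 0]
    - [-3, 0, 0]
    - [-5, 0, 0]
    - [-7, 0, 0]
    - [-9, 0, -0.5]
    - [-11, 0, -2]
    - [-13, 0, -4]
    - [-13, 0, -6]
    - [-13, 0, -6]
    - [-13, 0, -6]
  turn:
    - [0, 0, 0]
    - [0, 0, 0]
    - [0, 0, 0]
    - [0, 0, 0]
    - [0, 0, 0]
    - [0, 0, 0]
    - [0, 0, 0]
    - [0, 0, 0]
    - [0, 0, 0]
    - [0, 0, 0]
    - [0, 0, 0]
  grip: [0, 0, 0, 0, 0, 0, 0, 0, 0, 0, 0]

```text
time_s: 28.07
ee_pos: [550.5, -12.5, 244.0]
ee_rot: [179.8, 0.1, 97.9]
force: [-0.2, -0.2, -0.9]
gripper_width: 91.2
```

```bash
python3 - <<'E'
from h import *
st=env.state();print(st["time_s"],st["ee_pos"],st["force"])
p,d=env.grab_frame("wrist");save("w18",p);P=cloud("wrist",d,st)
hsv=cv2.cvtColor(p,cv2.COLOR_RGB2HSV)
near=(d>0)&(np.hypot(P[...,0]-535,P[...,1]-107)<28)
m=((hsv[...,0]<6)|(hsv[...,0]>174))&(hsv[...,1]>140)&near
print("collar",m.sum(),np.percentile(P[m][:,2],[5,50,80,95,99]))
k=near&(P[...,2]>185)&(P[...,2]<205);q=P[k];print("head",len(q),q.min(0),q.max(0))
top=q[abs(q[:,2]-np.median(q[q[:,2]>193][:,2]))<2.5];A=np.c_[top[:,:2]-top[:,:2].mean(0),np.ones(len(top))];print(np.linalg.lstsq(A,top[:,2],rcond=None)[0],len(top),cv2.minEnclosingCircle(top[:,:2].astype(np.float32)))
s,d=env.grab_frame("side");save("s18",cv2.resize(s[170:260,210:330],(800,600),interpolation=cv2.INTER_CUBIC))
for l in ["cutter","elbow","offcut"]: print(l,env.search_frame("side",l)[:1])
E
```

```text
28.0667 [550.54134894 -12.52380576 244.04938176] [-0.22344899 -0.1978815  -0.91171055]Traceback (most recent call last):
  File "<stdin>", line 7, in <module>
    return _quantile_unchecked(
        a, q, axis, out, overwrite_input, method, keepdims, weights)
    return _ureduce(a,
                    func=_quantile_ureduce_func,
    ...<5 lines>...
                    overwrite_input=overwrite_input,
                    method=method)
    r = func(a, **kwargs)
    result = _quantile(arr,
                       quantiles=q,
    ...<2 lines>...
                       out=out,
                       weights=wgt)
    slices_having_nans = np.isnan(arr[-1, ...])
                                  ~~~^^^^^^^^^
IndexError: index -1 is out of bounds for axis 0 with size 0
```

View pics/w18.png

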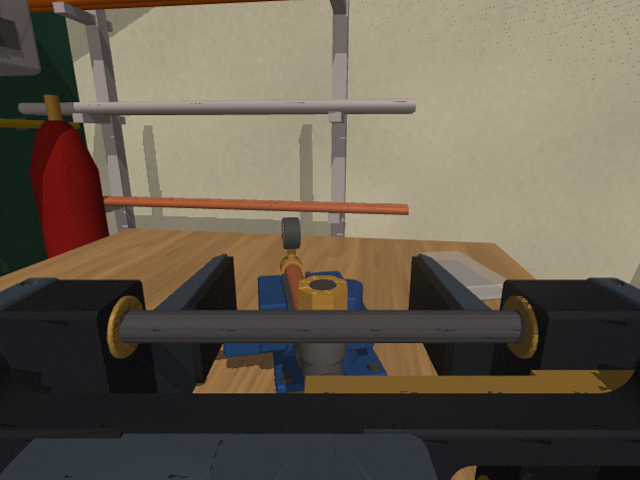

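>>> arm_command:
  slide:
    - [0, 0, -1.5]
    - [0, 0, -3]
    - [0, 0, -5]
    - [0, 0, -7]
    - [0, 0, -9]
    - [0, 0, -9]
    - [0, 0, -9]
    - [0, 0, -9]
  turn:
    - [0, -0.1, 0]
    - [0, -0.2, 0]
    - [0, -0.3, 0]
    - [0, -0.4, 0]
    - [0, -0.5, 0]
    - [0, -0.6, 0]
    - [0, -0.6, 0]
    - [0, -0.6, 0]
  grip: [0, 0, 0, 0, 0, 0, 0, 0]

```text
time_s: 28.78
ee_pos: [549.9, -10.9, 333.6]
ee_rot: [179.9, 34.3, 97.9]
force: [0.3, 0.0, -1.2]
gripper_width: 90.9
```

```bash
python3 - <<'E'
from h import *
st=env.state();print(st["time_s"],st["ee_pos"],st["force"])
p,d=env.grab_frame("wrist");save("w19",p);P=cloud("wrist",d,st)
s,ds=env.grab_frame("side");save("s19",cv2.resize(s[170:260,210:330],(800,600),interpolation=cv2.INTER_CUBIC))
hsv=cv2.cvtColor(p,cv2.COLOR_RGB2HSV)
near=(d>0)&(np.hypot(P[...,0]-535,P[...,1]-107)<28)
m=((hsv[...,0]<6)|(hsv[...,0]>174))&(hsv[...,1]>140)&near
print("collar",m.sum()); 
if m.sum(): print(np.percentile(P[m][:,2],[5,50,80,95,99]))
k=near&(P[...,2]>185)&(P[...,2]<205);q=P[k];print("head",len(q),q.min(0),q.max(0))
top=q[abs(q[:,2]-np.median(q[q[:,2]>193][:,2]))<2.5];A=np.c_[top[:,:2]-top[:,:2].mean(0),np.ones(len(top))];print(np.linalg.lstsq(A,top[:,2],rcond=None)[0],len(top),cv2.minEnclosingCircle(top[:,:2].astype(np.float32)))
for l in ["cutter","elbow","offcut"]: print(l,env.search_frame("side",l)[:1])
E
```

```text
28.7833 [549.90079677 -10.93471861 333.55141462] [ 0.27854413  0.02681774 -1.22401127]
collar 38
[156.21546084 158.12373577 158.80933072 159.62229452 159.80667358]
head 1362 [512.88099452  85.65474723 185.06722687] [556.56387418 129.40882145 197.9684084 ]
[-2.81299155e-03  7.75543509e-03  1.95582887e+02] 1188 ((534.7233276367188, 107.81560516357422), 22.44760513305664)
cutter [{'point': [723.9, -196.4, 14.7], 'p': 0.64}]
elbow [{'point': [487.9, -483.0, 25.6], 'p': 0.83}]
offcut [{'point': [654.7, -444.9, 51.3], 'p': 0.53}]
```

View pics/w19.png

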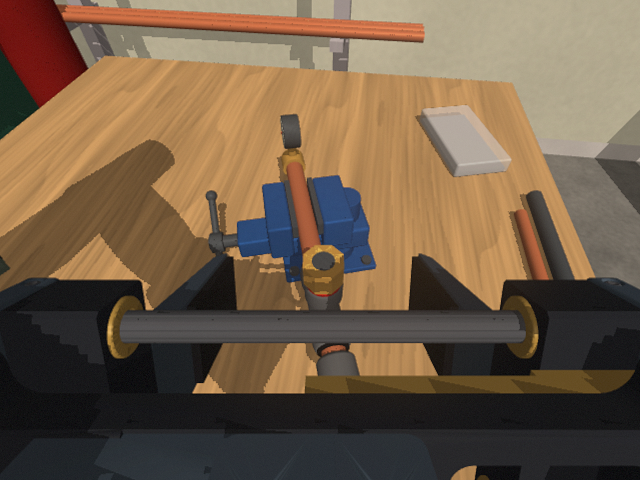

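View pics/s19.png

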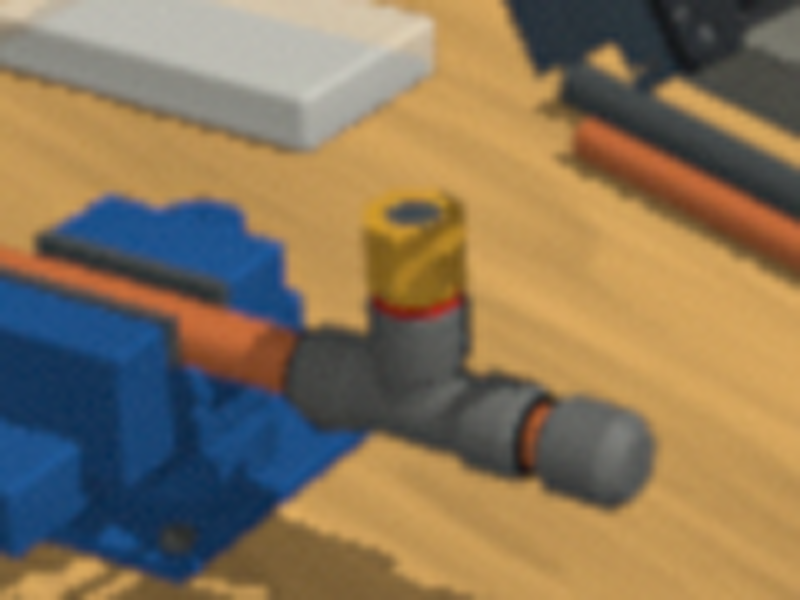

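```bash
python3 - <<'E'
from h import *
print(env.job_done())
E
```

```text
the job is handed in; nothing more can be done
None
```

The brass plug is in the tee's upward branch, fully home and locked, and the job is handed in at about 29 s of the 72 s allowed.

To turn it over, I gripped the spigot and laid the plug on its side. I then re-gripped it by the head, swung it spigot-down and pushed it straight into the branch. The push went as far as the stop, where it held 22 N with no further movement. After that I let go and backed away.

**Depth and alignment:** the last view puts the top of the head at 195.6 mm, so the tip is about 36.4 mm below the mouth. The head is within about 1 mm of the measured mouth centre, and its tilt is under 0.01 rad.

**Lock:** a test pull took up about 1.7 mm of play and then held at 16 N, so the teeth are in the groove. I pressed the plug lightly home again before letting go.

**Collar:** I measured its top at about 160 to 161 mm, which matches its raised height of 160 mm. After release only a sliver of it was visible, so that last collar reading is weak. The pull test is the better evidence.

**Other parts:** I checked the tube cutter, elbow and offcut before and after, and their positions agree within the accuracy of the camera detections (about 6 mm).

**Disagreements:** I saw no clear 10 to 15 N rise when the spigot should have passed the teeth, because I only read the force between moves. The two cameras differed by about 2 mm on where the mouth is. I corrected that during insertion by shifting the plug until the sideways force fell away.

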